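# Change the specimen on the stereo microscope

### The arm

A 6-joint arm with a two-finger parallel gripper is mounted at the origin on the work surface. World frame = base frame: x ahead of the robot, y to its left, z up, the work surface at z = 0. Lengths are in m, angles in rad, forces in N, time in s.
With the tool pointing down it reaches from about 0.3 to 0.775 m from the base axis. Payload 14.6 kg.
Tool frame: the origin (TCP) lies at the very end of the fingers, on their centre line; the grasp point (between the pads) lies ctrl.tcp_to_grasp behind it (ctrl.tcp_to_grasp is the distance from the TCP to the grasp point, in m); x points along the fingers, y is the direction in which the jaws open and shut, and the axes are right-handed (so a half turn about x gives the same grasp; the last joint's range is limited). The gripper opens to 94 mm and grips with 3 to 60 N. Pads are 16 mm wide; open, the fingers measure 119 mm over their backs; the gripper's body (75 mm by 177 mm) begins 78 mm behind the grasp point.
Start: joints at [-1.349, 0.3, 1.521, -0, 1.321, -0.067], TCP at [0.157, -0.527, 0.205] pointing down, gripper open.
Joint ranges: [-3.03, 3.03], [-0.79, 2.21], [0.23, 2.52], [-1.04, 4.18], [0, 3.07], [-2.55, 2.55]. Speed limits (rad/s): [2.22, 2.22, 2.57, 3.14, 3.14, 3.14].

### API

Orientations are given as [roll, pitch, yaw] about the fixed x, y, z axes, in that order (R = Rz(yaw) Ry(pitch) Rx(roll)).
In Python, from station import ctrl gives the robot as it stands.
- The arm moves only by the tool play_rows, never from a script. Its argument "increments" is a list that holds one entry, the list of rows, each a list of 5 numbers: the closure in counts, from 0 (fully open) to 255 (shut), then the shift along the tool's x, y, z in cm, then the turn about the tool's x in degrees. A call has 1 to 12 rows; each row shifts and turns the commanded pose from where the row before left it, along the tool's axes as they then stand; what a row does not reach is not made up. A row lasts 1/12 s, in which the tool goes at most 41.7 mm and 7.16 degrees, less where a joint would pass 70% of its speed; a pose out of reach is approached as far as the arm can. A call is refused whole if a number of a shift passes 4.17 or a number of a turn 7.16, either way. A call with a gripper value outside its range is refused whole. The fingers move at their own pace and stop on an object; "newtons" is the grip in N (left out, the last holds). Time passes only in rows, so rows that do not move let the fingers close. It gives the time, the measured TCP pose, the force and the opening at its end, in the units of the state.
- ctrl.get_obs(): the state, without advancing time (a new reading comes with each control period).
- ctrl.camera(name): name is "scene" or "top" or "wrist"; returns the picture (420x560x3 uint8, red, green, blue); there is no depth.
- ctrl.calibration(name): a dict with "fx", "fy", "cx", "cy" (pixels), "rvec" (rotation vector, rad) and "tvec" (3), from world to camera coordinates, as OpenCV has them; the wrist camera has in their place "T_tool_cam" (4x4, takes a point from camera to tool coordinates, whose origin is the TCP and whose axes are the tool frame's). Camera axes: x right, y down, z forward; pixel columns grow to the right and rows downward; lengths in m; the calibration is good to about 2 mm. A picture is of the moment at which its call begins: read the wrist's pose just before it. calibration takes no time and is no camera call.
- ctrl.hand_in(): hands the job in, once; it reports no verdict.
The state is a dict: "time_s": time; "qpos": joint angles; "joint_vel": joint speeds; "tau": joint torques, N m; "ee_pos": TCP position; "eef_rot": TCP orientation; "force": force on the tool from outside, world axes, zero at the start; "moment": the same for the moment, N m; "grip_width": finger opening in m.
Only numpy, scipy, OpenCV 4.12 (cv2) and the standard library are available. Lean on these libraries where they do the work, as an engineer would, in place of code of your own. Each camera call takes 0.05 s, during which the arm holds its last target.

### The job

The visitors are done with the round spider dish that was left on the stereo microscope's stage: take it off and stand it flat in the empty cream tray. Then lay the long clear block with the scorpion flat on the stage, centred under the objective and running straight from side to side as seen by someone at the eyepieces. Set both down gently rather than letting them fall, do not knock the microscope's head, and leave everything else where it is.

Things in the scene. Friction and masses are not known exactly. Their poses are not given: they have to be found in the camera images.
- scope: Dark stereo microscope, fixed. Origin: on the table, straight below the stage centre; +z up, +y to the pillar at its back, -y to the viewer at the eyepieces, x from side to side. Base 170 mm (x) by 255 mm (y -90 to 165), top 30 mm above the table. Pillar 27 mm thick at y 125 on a 60 mm foot; two clip stubs at x +-52, y 60, 8 mm high, wires running back. Its -x side faces the robot, within 0.3 rad.
- scope_head: Its optical head, fixed; origin and axes of scope, heights above the table. Objective 52 mm thick, rim at 182; 74 mm thick from 216 up; prism housing 104 (x) by 78 (y), 267 to 313; eyepieces rise at 45 degrees to -y, top 370; focus carriage 58 by 56 on the pillar, 187 to 277, knobs out to x +-60 at y 118, height 235. An upright tool over the stage hits it: reach in tilted, from the -x side.
- stage (a point): Centre of the top face of the round black stage plate (100 mm diameter), 32 mm above the table and 2 mm above the base, 150 mm straight below the objective's rim; axes as scope.
- dish: Round lidded specimen dish with a spider inside: red shallow pan with a clear lid, closed, outside 60 mm diameter and 24 mm high, 40 to 85 g. Starts on the stage plate. Origin at the centre of its underside, z up.
- scorpion_block: Long block of clear resin with a pale backing and a black scorpion cast in it: 120 mm (x) by 50 mm (y) by 28 mm high (z), 150 to 240 g. Origin at the centre of its underside, x along its length, z up. It lies on the table beyond the pillar side of the microscope; its length points roughly away from the robot.
- tray: Shallow empty cream tray, fixed: outside 180 mm (x) by 150 mm (y), walls 4 mm thick and 16 mm high, floor 4 mm thick. Origin at the centre of its underside, on the table.
- beetle_block: Square block of clear resin with a beetle, 64 by 64 by 26 mm high, lying beside the long one; not to be used. Origin at the centre of its underside.
- lidded_cup: Sample cup with a red screw lid, 66 mm diameter, 70 mm high. Origin at the centre of its underside.
- open_cup: Open clear sample cup, 64 mm diameter, 70 mm high. Origin at the centre of its underside.
- glass_jar: Open glass jar, 68 mm diameter, 78 mm high. Origin at the centre of its underside.
- bottle_dome: Clear bottle body standing on a green lid with a twig inside, 92 mm diameter, 212 mm high. Origin at the centre of its underside.
- forceps: Steel forceps lying flat, 130 mm long along x, 8 mm high. Origin at the middle, on the table.
- magnifier: Hand magnifier lying flat: 80 mm steel ring around the origin, black handle towards -x to 138 mm from the origin, 16 mm high. Origin at the centre of the ring, on the table.
There are look-alikes about, which are no part of the job. What is shaped like the scorpion_block but purple is not meant.

How it is judged:
On the way, in this order (a step that is already met when the one before it is completed fails the run):
1. the spider dish stands flat in the tray, let go (x of dish in the frame of tray between -0.062 and 0.062 m and y of dish in the frame of tray between -0.047 and 0.047 m and z of dish in the frame of tray below 0.008 m and angle between dish's own z axis and vertical below 0.12 rad and linear speed of dish below 0.03 m/s and contact force between the fingers and dish below 0.1 N), for 0.2 s.
2. the scorpion block lies centred on the stage, let go (horizontal distance between scorpion_block and stage below 0.015 m and angle between the x axis of scorpion_block and the x axis of scope, either way round below 0.25 rad and z of scorpion_block in the frame of stage below 0.004 m and angle between scorpion_block's own z axis and vertical below 0.08 rad and linear speed of scorpion_block below 0.03 m/s and contact force between the fingers and scorpion_block below 0.1 N), for 0.2 s.
At the end, for the whole second after the job is handed in: Dish flat on the tray floor (centre within 62 mm in x, 47 mm in y of the tray centre, tilt < 0.12 rad); block flat on the stage plate (height within 4 mm, tilt < 0.08 rad), centre within 15 mm of the stage centre, length within 0.25 rad of the side-to-side axis; both let go and at rest (all of step 1 and all of step 2); the robot touches nothing.
It fails at once if the microscope's head is knocked (more than 8 N) (contact force between anything else and scope_head above 8 N).
It fails at once if the dish is let fall (free of the fingers, faster than 0.55 m/s) (contact force between the fingers and dish below 0.05 N and linear speed of dish above 0.55 m/s).
It fails at once if the scorpion block is let fall (free of the fingers, faster than 0.55 m/s) (contact force between the fingers and scorpion_block below 0.05 N and linear speed of scorpion_block above 0.55 m/s).
It fails at once if any of the other loose things (square block, cups, jar, bottle, forceps, magnifier) is moved by more than 25 mm (distance of any of beetle_block, lidded_cup, open_cup, glass_jar, bottle_dome, forceps, magnifier from where it was at the start of the episode above 0.025 m).
It also fails if it takes over 67 s, if anything falls off the work surface, if the arm or the gripper's body presses on something with over 40 N, if the wrist force passes 120 N, or if a joint passes its speed limit or range.

## Working session

There is one attempt and no reset: what is moved stays moved. The work goes in short steps, Python scripts to look and compute and a tool call to move; the robot and the scene stay as the last step left them, time stands still between calls to the robot, and variables do not carry over. Pictures are saved under pics/ and viewed, and the job is handed in when it is done.

Besides the shell and the picture viewer there is one more tool, called by a JSON object that holds its "op" and its "data", one argument or row to a line. play_rows: Moves the arm, as the interface text tells. Its arguments: {"type":"object","properties":{"increments":{"type":"array"},"newtons":{"type":"number"}},"required":["increments"]}

```bash
mkdir -p pics; ls; python3 - <<'E'
from station import ctrl
import cv2
for n in ("scene","top"):
    im=ctrl.camera(n); cv2.imwrite(f"pics/{n}0.png",im[:,:,::-1]); print(ctrl.calibration(n))
print(ctrl.calibration("wrist")); print(ctrl.tcp_to_grasp); print(ctrl.get_obs())
E
```

```text
pics
{'fx': 380.06891099252334, 'fy': 380.06891099252334, 'cx': 278.26878144132274, 'cy': 212.75739822638457, 'rvec': array([ 1.18339554,  2.18355792, -1.07864097]), 'tvec': array([ 0.28650489, -0.2423354 ,  1.44678393])}
{'fx': 472.5781662986902, 'fy': 472.5781662986902, 'cx': 278.9029529732272, 'cy': 216.8316864671483, 'rvec': array([ 2.13005783, -2.13157586,  0.14708113]), 'tvec': array([0.02456752, 0.52058256, 1.07134086])}
{'fx': 344.35350837961107, 'fy': 344.35350837961107, 'cx': 281.1578166079562, 'cy': 208.51460065574608, 'T_tool_cam': array([[-3.64480940e-04, -2.61551289e-01,  9.65189510e-01,
        -1.79317418e-01],
       [ 9.99999922e-01,  5.45725371e-05,  3.92414572e-04,
        -3.65350700e-04],
       [-1.55309378e-04,  9.65189577e-01,  2.61551248e-01,
        -7.50083176e-02],
       [ 0.00000000e+00,  0.00000000e+00,  0.00000000e+00,
         1.00000000e+00]])}
0.0188
{'time_s': 0.1, 'qpos': array([-1.34860583e+00,  3.00429236e-01,  1.52148868e+00, -1.25488072e-05,
        1.32069660e+00, -6.66172464e-02]), 'joint_vel': array([-9.66443408e-04, -2.05801180e-03, -3.57326686e-03,  8.44745879e-06,
       -1.59823480e-03,  1.42412898e-03]), 'tau': array([ 3.32230527e-03, -5.32639790e+01, -3.53281832e+01,  7.09921564e-02,
        2.34986236e-02, -7.03351498e-05]), 'ee_pos': array([ 0.15658095, -0.5270078 ,  0.20494838]), 'eef_rot': array([-1.62551908,  1.56977438,  1.80488443]), 'force': array([ 0.2981776 ,  0.26923921, -0.14982806]), 'moment': array([-0.00281173,  0.02522138,  0.00665411]), 'grip_width': 0.0941252995531566}
```

View pics/scene0.png

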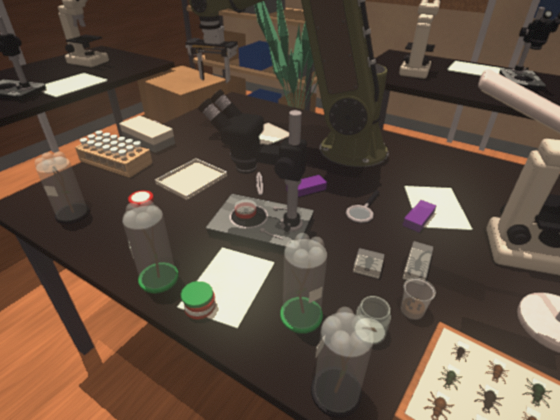

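View pics/top0.png

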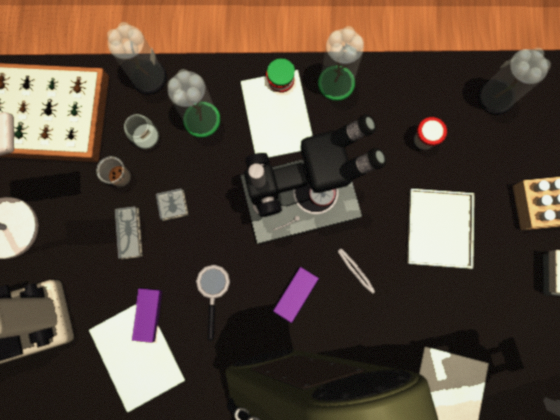

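In the top view, the dish is at (317,195) under the head and the tray is at (441,228). Three blocks have the long shape. (128,232) is clear with a black scorpion, while (146,316) and (296,294) are purple look-alikes. The clear one fits the description, and the crops should confirm it.

```bash
cat > h.py <<'E'
import numpy as np, cv2
from station import ctrl
from scipy.spatial.transform import Rotation as Rn
def cam(name):
    c=ctrl.calibration(name); K=np.array([[c['fx'],0,c['cx']],[0,c['fy'],c['cy']],[0,0,1]])
    if name=='wrist':
        o=ctrl.get_obs(); T=np.eye(4); T[:3,:3]=Rn.from_euler('xyz',o['eef_rot']).as_matrix(); T[:3,3]=o['ee_pos']
        W=np.linalg.inv(T@c['T_tool_cam']); return K,W[:3,:3],W[:3,3]
    return K,cv2.Rodrigues(c['rvec'])[0],c['tvec']
def proj(name,P,C=None):
    K,R,t=C or cam(name); p=(np.atleast_2d(P)@R.T+t)@K.T; return p[:,:2]/p[:,2:]
def back(name,uv,z,C=None):
    K,R,t=C or cam(name); d=np.c_[np.atleast_2d(uv),np.ones(len(np.atleast_2d(uv)))]@np.linalg.inv(K).T@R
    o=-R.T@t; return o+d*((z-o[2])/d[:,2])[:,None]
E
python3 - <<'E'
from h import *
im=cv2.imread('pics/top0.png')
cv2.imwrite('pics/c1.png',cv2.resize(im[190:275,90:200],None,fx=6,fy=6,interpolation=cv2.INTER_CUBIC))
cv2.imwrite('pics/c2.png',cv2.resize(im[100:260,230:390],None,fx=3.7,fy=3.7,interpolation=cv2.INTER_CUBIC))
s=cv2.imread('pics/scene0.png')
cv2.imwrite('pics/c3.png',cv2.resize(s[80:260,150:340],None,fx=3.3,fy=3.3,interpolation=cv2.INTER_CUBIC))
for n,uv,z in [("block",(128,232),.028),("dish",(317,195),.056),("tray",(441,228),.016),("beetle",(172,205),.026)]: print(n,back('top',uv,z))
E
```

```text
block [[0.48686649 0.38441276 0.028     ]]
dish [[ 0.56968575 -0.06505425  0.056     ]]
tray [[ 0.49677227 -0.36173839  0.016     ]]
beetle [[0.55241368 0.2818609  0.026     ]]
```

View pics/c1.png

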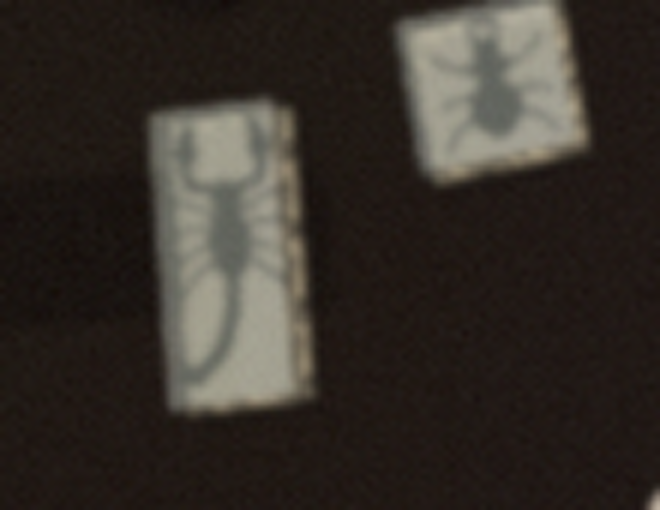

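View pics/c2.png

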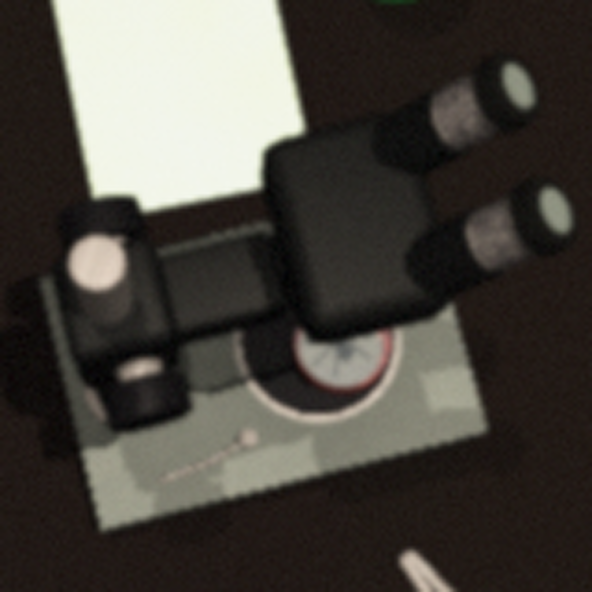

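View pics/c3.png

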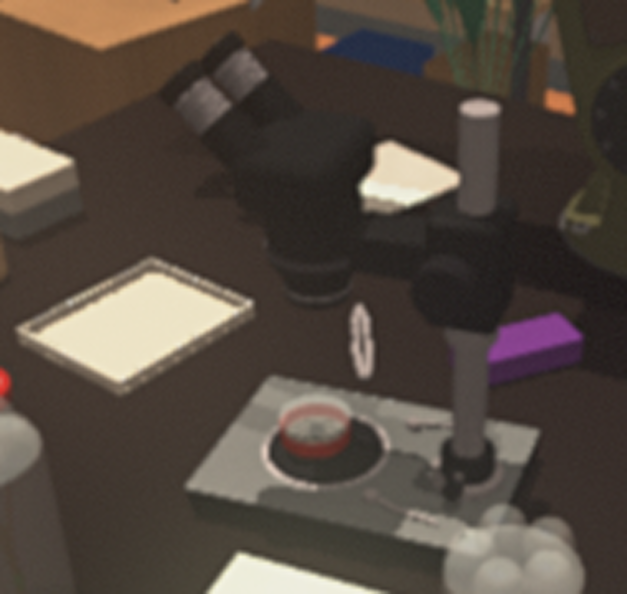

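The crop confirms it: the block at (128,232) is clear on a pale backing with a black scorpion. The square beetle block is beside it at (172,205). Next I'll fit poses by projecting the known shapes.

```bash
cat > fit.py <<'E'
from h import *
from scipy.optimize import least_squares
def fit(obs,x0):
    def f(p):
        c,s=np.cos(p[2]),np.sin(p[2]); r=[]
        for n,P,uv in obs:
            w=[p[0]+c*P[0]-s*P[1],p[1]+s*P[0]+c*P[1],P[2]]
            r.append(proj(n,w)[0]-uv)
        return np.concatenate(r)
    s=least_squares(f,x0,loss='soft_l1'); return s.x,f(s.x).round(1)
def world(p,P):
    P=np.atleast_2d(P);c,s=np.cos(p[2]),np.sin(p[2]); return np.c_[p[0]+c*P[:,0]-s*P[:,1],p[1]+s*P[:,0]+c*P[:,1],P[:,2]]
E
python3 - <<'E'
from fit import *
c2=lambda u,v:(u/3.7+230,v/3.7+100); c3=lambda u,v:(u/3.3+150,v/3.3+80)
print('topcam',-cam('top')[1].T@cam('top')[2])
o=[('top',(-.085,.165,.03),c2(100,530)),('top',(-.085,-.09,.03),c2(487,430)),('top',(.085,.165,.03),c2(42,285)),
('scene',(.085,-.09,.03),c3(187,487)),('scene',(-.085,.165,.03),c3(540,430)),('scene',(-.085,-.09,.03),c3(270,378))]
sp,r=fit(o,[.6,-.06,.25]);print('scope',sp,r)
top=cv2.imread('pics/top0.png');sc=cv2.imread('pics/scene0.png')
g=cv2.cvtColor(top,cv2.COLOR_BGR2GRAY)
def quad(x0,y0,x1,y1,th):
    m=(g[y0:y1,x0:x1]>th).astype(np.uint8);cs,_=cv2.findContours(m,0,2);c=max(cs,key=cv2.contourArea);return cv2.minAreaRect(c),cv2.boxPoints(cv2.minAreaRect(c))+[x0,y0]
_,q=quad(400,180,485,275,110);print(q)
w=back('top',q,.016);print('tray',w,w.mean(0))
_,q=quad(105,195,150,270,60);w=back('top',q,.028);print('block',w.round(4),w.mean(0));print(np.linalg.norm(w[0]-w[1]),np.linalg.norm(w[1]-w[2]))
th=np.linspace(0,2*np.pi,60)
big=cv2.resize(top[100:260,230:390],None,fx=3.7,fy=3.7,interpolation=cv2.INTER_CUBIC)
bs=cv2.resize(sc[80:260,150:340],None,fx=3.3,fy=3.3,interpolation=cv2.INTER_CUBIC)
for P in [np.c_[.05*np.cos(th),.05*np.sin(th),0*th+.032],np.array([(-.085,-.09,.03),(.085,-.09,.03),(.085,.165,.03),(-.085,.165,.03),(-.085,-.09,.03)])]:
    W=world(sp,P)
    cv2.polylines(big,[((proj('top',W)-[230,100])*3.7).astype(int)],False,(0,255,0))
    cv2.polylines(bs,[((proj('scene',W)-[150,80])*3.3).astype(int)],False,(0,255,0))
cv2.imwrite('pics/o1.png',big);cv2.imwrite('pics/o2.png',bs)
E
```

```text
topcam [0.34664778 0.0029415  1.13982791]
scope [ 0.58275068 -0.06219076  0.25911633] [ 0.2  0.5 -0.3 -0.1 -1.6 -1.1 -0.5 -0.5 -0.  -0.9 -0.2 -1.2]
[[407.12055206 265.74520111]
 [409.98493195 188.40684891]
 [475.7465744  190.84246826]
 [472.88219452 268.18081665]]
tray [[ 0.40718143 -0.27768407  0.016     ]
 [ 0.59346766 -0.29229121  0.016     ]
 [ 0.58692738 -0.44966657  0.016     ]
 [ 0.40144602 -0.43115042  0.016     ]] [ 0.49725562 -0.36269807  0.016     ]
block [[0.5468 0.4211 0.028 ]
 [0.5507 0.3624 0.028 ]
 [0.4272 0.3481 0.028 ]
 [0.4233 0.4058 0.028 ]] [0.4869963 0.384352  0.028    ]
0.05876197396387938 0.12437192235598263
```

View pics/o1.png

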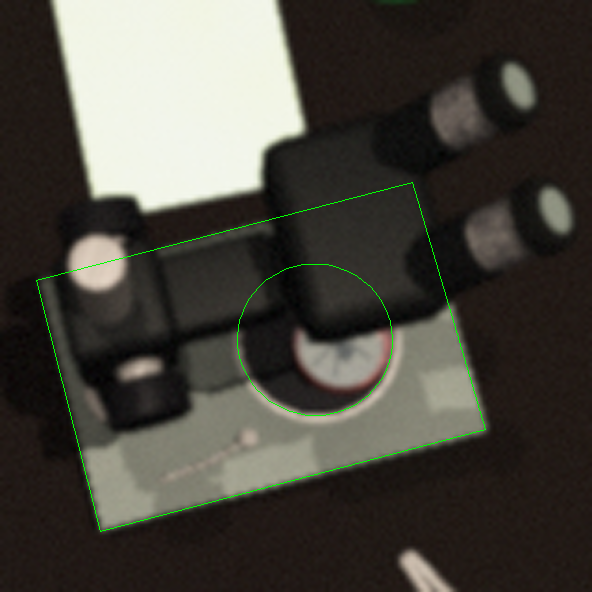

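View pics/o2.png

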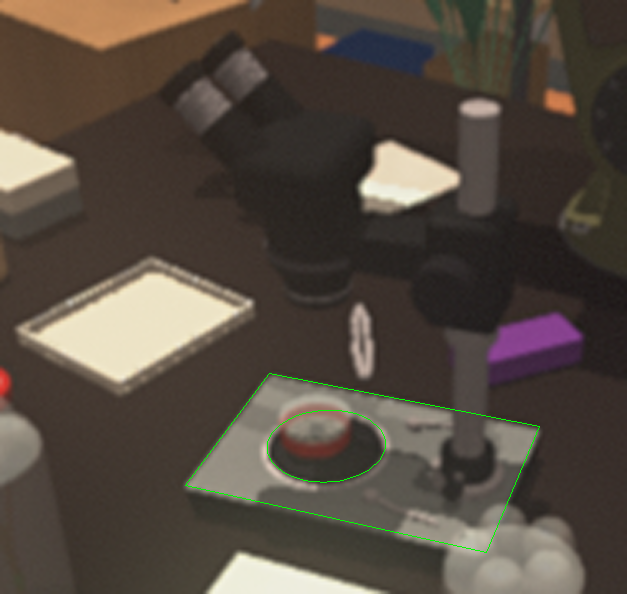

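```bash
python3 - <<'E'
from fit import *
top=cv2.imread('pics/top0.png');sc=cv2.imread('pics/scene0.png')
th=np.linspace(0,2*np.pi,60)
d=back('top',(230+344/3.7,100+344/3.7),.056)[0];print('dish guess',d)
def rect(a,b,z): return np.array([(-a,-b,z),(a,-b,z),(a,b,z),(-a,b,z),(-a,-b,z)])
L=[]
for z in (.032,.056): L.append(np.c_[d[0]+.03*np.cos(th),d[1]+.03*np.sin(th),0*th+z])
bp=[.4855,.3825,.115]; tp=[.497,-.3627,-.09+.002]
tp=[.497,-.3627,-.085]
for z in (0,.028): L.append(world(bp,rect(.06,.025,z)))
L.append(world(tp,rect(.09,.075,.016)));L.append(world([tp[0],tp[1],tp[2]+np.pi/2],rect(.09,.075,.016)))
def crop(im,n,x0,y0,x1,y1,f,fn):
    b=cv2.resize(im[y0:y1,x0:x1],None,fx=f,fy=f,interpolation=cv2.INTER_CUBIC)
    for i,W in enumerate(L): cv2.polylines(b,[((proj(n,W)-[x0,y0]+.5)*f).astype(int)],False,[(0,255,0),(0,255,0),(0,0,255),(0,0,255),(255,0,0),(255,0,255)][i])
    return b
a=np.hstack([cv2.resize(x,(390,290)) for x in (crop(top,'top',280,160,360,220,5,0),crop(top,'top',90,190,170,270-20,5,0))])
b=np.hstack([cv2.resize(x,(390,290)) for x in (crop(top,'top',395,175,495,275,5,0),crop(sc,'scene',210,180,290,240,5,0))])
cv2.imwrite('pics/o3.png',np.vstack([a,b]))
cv2.imwrite('pics/o4.png',np.hstack([crop(sc,'scene',390,230,450,290,6,0),crop(sc,'scene',150,150,230,200,5,0)[:250].copy().repeat(1,0) if 0 else crop(sc,'scene',150,150,210,210,6,0)]))
E
```

```text
dish guess [ 0.57447275 -0.07904985  0.056     ]
```

View pics/o3.png

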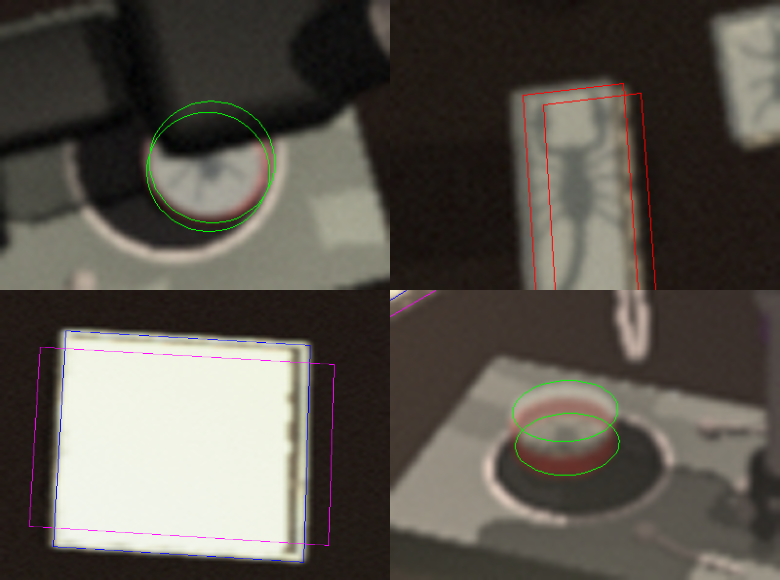

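View pics/o4.png

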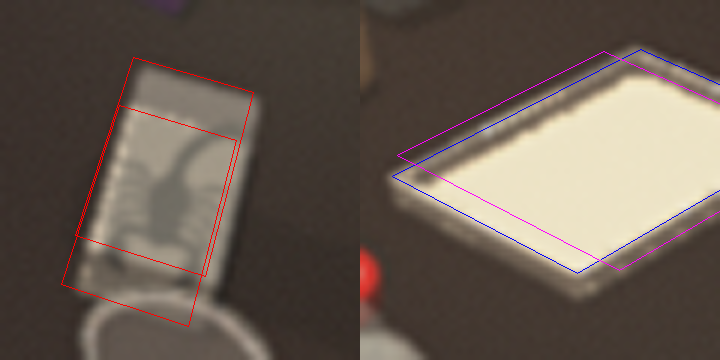

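```bash
python3 - <<'E'
from fit import *
c1=lambda u,v:(u/6+90-.5,v/6+190-.5); s4=lambda u,v:(u/6+390-.5,v/6+230-.5)
h=.028
o=[('top',(.06,.025,h),c1(148,110)),('top',(.06,-.025,h),c1(275,97)),('top',(.06,-.025,0),c1(294,104)),('top',(-.06,-.025,0),c1(316,400)),('top',(-.06,.025,h),c1(172,410)),
('scene',(-.06,-.025,h),s4(140,62)),('scene',(-.06,.025,h),s4(262,97))]
p,r=fit(o,[.487,.384,.1]);print(p,r)
p2,r2=fit(o[:5],[.487,.384,.1]);print(p2,r2)
top=cv2.imread('pics/top0.png');sc=cv2.imread('pics/scene0.png')
def rect(a,b,z): return np.array([(-a,-b,z),(a,-b,z),(a,b,z),(-a,b,z),(-a,-b,z)])
def crop(im,n,x0,y0,x1,y1,f):
    b=cv2.resize(im[y0:y1,x0:x1],None,fx=f,fy=f,interpolation=cv2.INTER_CUBIC)
    for z,c in ((0,(0,0,255)),(h,(0,255,0))): cv2.polylines(b,[((proj(n,world(p,rect(.06,.025,z)))-[x0,y0]+.5)*f).astype(int)],False,c)
    return b
cv2.imwrite('pics/o5.png',np.hstack([crop(sc,'scene',390,230,450,290,6),crop(top,'top',100,200,160,260,6)]))
E
```

```text
[0.48830749 0.38773901 0.12889079] [ 0.2  0.4 -0.3 -0.1  0.2  0.7  0.5 -0.3 -0.1 -0.1  0.3  0.5 -0.   0.4]
[0.48853733 0.38808729 0.12428396] [ 0.2  0.2 -0.3 -0.2  0.1  0.7  0.3 -0.3 -0.3 -0.2]
```

View pics/o5.png

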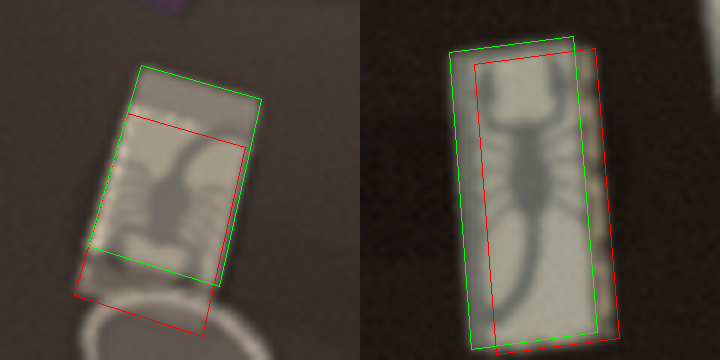

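{"op": "play_rows", "data": {
  "increments": [
    [[60,-4,0,0,0],[60,-4,0,0,0],[60,-4,0,0,0],[60,0,0,0,0]]
  ],
  "newtons": 25
}}

```text
time_s: 0.43
ee_pos: [0.1569, -0.5284, 0.3332]
eef_rot: [1.508, 1.56, -1.345]
force: [1.2, -0.3, 0.7]
grip_width: 0.0731
```

```bash
cat > plan.py <<'E'
from h import *
def pose():
    o=ctrl.get_obs(); return o['ee_pos'],Rn.from_euler('xyz',o['eef_rot']).as_matrix(),o
def show():
    p,R,o=pose(); print('t',round(o['time_s'],2),'p',p.round(4),'q',o['qpos'].round(3),'F',o['force'].round(1),'w',round(o['grip_width'],4));print(' x',R[:,0].round(3),'y',R[:,1].round(3),'z',R[:,2].round(3))
def rows(dst,roll=0,n=None,grasp=False,p=None,R=None,step=4.0):
    P,R0,_=pose(); p=P if p is None else p; R=R0 if R is None else R
    d=np.array(dst)-p-(R[:,0]*-ctrl.tcp_to_grasp if grasp else 0)
    n=n or int(max(np.ceil(np.linalg.norm(d)*100/step),np.ceil(abs(roll)/7),1)); out=[];a=roll/n
    for i in range(n):
        t=R.T@d/n*100; out.append([*t.round(2),round(a,2)]); R=R@Rn.from_euler('x',a,degrees=True).as_matrix()
    print(n,'rows');
    if abs(roll)<.01: print(out[0])
    else:
        for r in out: print(r)
E
python3 - <<'E'
from plan import *
show()
E
```

```text
t 0.43 p [ 0.1569 -0.5284  0.3332] q [-1.349  0.235  1.311  0.     1.585 -0.067] F [ 1.2 -0.3  0.7] w 0.0731
 x [ 0.002 -0.01  -1.   ] y [ 0.285 -0.959  0.011] z [-0.959 -0.285  0.001]
```

```bash
python3 - <<'E'
from plan import *
rows([.58,.134,.46],roll=3.4)
E
```

```text
20 rows
[np.float64(-0.66), np.float64(-2.57), np.float64(-2.97), 0.17]
[np.float64(-0.66), np.float64(-2.57), np.float64(-2.96), 0.17]
[np.float64(-0.66), np.float64(-2.58), np.float64(-2.96), 0.17]
[np.float64(-0.66), np.float64(-2.59), np.float64(-2.95), 0.17]
[np.float64(-0.66), np.float64(-2.6), np.float64(-2.94), 0.17]
[np.float64(-0.66), np.float64(-2.61), np.float64(-2.93), 0.17]
[np.float64(-0.66), np.float64(-2.62), np.float64(-2.92), 0.17]
[np.float64(-0.66), np.float64(-2.63), np.float64(-2.92), 0.17]
[np.float64(-0.66), np.float64(-2.64), np.float64(-2.91), 0.17]
[np.float64(-0.66), np.float64(-2.64), np.float64(-2.9), 0.17]
[np.float64(-0.66), np.float64(-2.65), np.float64(-2.89), 0.17]
[np.float64(-0.66), np.float64(-2.66), np.float64(-2.89), 0.17]
[np.float64(-0.66), np.float64(-2.67), np.float64(-2.88), 0.17]
[np.float64(-0.66), np.float64(-2.68), np.float64(-2.87), 0.17]
[np.float64(-0.66), np.float64(-2.69), np.float64(-2.86), 0.17]
[np.float64(-0.66), np.float64(-2.7), np.float64(-2.85), 0.17]
[np.float64(-0.66), np.float64(-2.7), np.float64(-2.85), 0.17]
[np.float64(-0.66), np.float64(-2.71), np.float64(-2.84), 0.17]
[np.float64(-0.66), np.float64(-2.72), np.float64(-2.83), 0.17]
[np.float64(-0.66), np.float64(-2.73), np.float64(-2.82), 0.17]
```

{"op": "play_rows", "data": {
  "increments": [
    [[60,-1.2,-2.6,-2.9,0.2],[60,-1.2,-2.6,-2.9,0.2],[60,-1.2,-2.6,-2.9,0.2],[60,-1.2,-2.6,-2.9,0.2],[60,-1.2,-2.6,-2.9,0.2],[60,-1.2,-2.6,-2.9,0.2],[60,-1.2,-2.6,-2.9,0.2],[60,-1.2,-2.6,-2.9,0.2],[60,-1.2,-2.6,-2.9,0.2],[60,-1.2,-2.6,-2.9,0.2]]
  ]
}}

```text
time_s: 1.27
ee_pos: [0.3662, -0.1968, 0.446]
eef_rot: [2.408, 1.571, -0.48]
force: [0.1, -0.4, -0.3]
grip_width: 0.0721
```

{"op": "play_rows", "data": {
  "increments": [
    [[60,0,-2.6,-2.9,0.2],[60,0,-2.6,-2.9,0.2],[60,0,-2.6,-2.9,0.2],[60,0,-2.6,-2.9,0.2],[60,0,-2.6,-2.9,0.2],[60,0,-2.6,-2.9,0.2],[60,0,-2.7,-2.9,0.2],[60,0,-2.7,-2.9,0.2],[60,0,-2.7,-2.9,0.2],[60,0,-2.7,-2.9,0]]
  ]
}}

```text
time_s: 2.1
ee_pos: [0.586, 0.1283, 0.4451]
eef_rot: [0.062, 1.57, -2.858]
force: [-0.2, -0.9, 0.8]
grip_width: 0.0719
```

```bash
python3 -c "
from plan import *
show()"
```

```text
t 2.1 p [0.586  0.1283 0.4451] q [ 0.155  0.39   0.861 -0.     1.892  1.503] F [-0.2 -0.9  0.8] w 0.0719
 x [-0. -0. -1.] y [ 0.221 -0.975  0.   ] z [-0.975 -0.221  0.   ]
```

{"op": "play_rows", "data": {
  "increments": [
    [[60,0,-1.1,-3.0,0],[60,0,-1.1,-3.0,0],[60,0,-1.0,-3.0,0],[60,0,-1.0,-3.0,0],[60,0,0,-1,0]]
  ]
}}

```text
time_s: 2.52
ee_pos: [0.6855, 0.188, 0.4377]
eef_rot: [-0.08, 1.566, -2.998]
force: [-6.4, -1.6, 13.6]
grip_width: 0.0718
```

```bash
python3 -c "
from plan import *
show()"
```

```text
t 2.52 p [0.6855 0.188  0.4377] q [0.216 0.803 0.234 0.    2.109 1.563] F [-6.4 -1.6 13.6] w 0.0718
 x [-0.005 -0.001 -1.   ] y [ 0.222 -0.975 -0.   ] z [-0.975 -0.222  0.005]
```

{"op": "play_rows", "data": {
  "increments": [
    [[60,0,0,-3,0],[60,0,0,-3,0],[60,0,0,-3,0]]
  ]
}}

```text
time_s: 2.77
ee_pos: [0.7196, 0.1919, 0.4057]
eef_rot: [-3.099, 1.527, 0.265]
force: [-0.0, -0.2, 0.0]
grip_width: 0.0716
```

```bash
python3 -c "
from plan import *
show()"
```

```text
t 2.77 p [0.7196 0.1919 0.4057] q [0.211 0.846 0.236 0.003 2.016 1.56 ] F [-0.  -0.2  0. ] w 0.0716
 x [ 0.042  0.011 -0.999] y [ 0.221 -0.975 -0.002] z [-0.974 -0.22  -0.043]
```

{"op": "play_rows", "data": {
  "increments": [
    [[60,-1,0,-4,0],[60,-1,0,-4,0],[60,-1,0,-4,0],[60,-1,0,-4,0],[60,-1,0,-4,0],[60,-1,0,-4,0]]
  ]
}}

```text
time_s: 3.27
ee_pos: [0.7725, 0.1977, 0.3828]
eef_rot: [-3.107, 1.391, 0.257]
force: [0.7, -0.3, -0.3]
grip_width: 0.0719
```

```bash
python3 -c "
from plan import *
show()"
```

```text
t 3.27 p [0.7725 0.1977 0.3828] q [0.201 0.883 0.236 0.01  1.843 1.553] F [ 0.7 -0.3 -0.3] w 0.0719
 x [ 0.173  0.045 -0.984] y [ 0.221 -0.975 -0.006] z [-0.96  -0.216 -0.179]
```

{"op": "play_rows", "data": {
  "increments": [
    [[60,-2.5,0,-4.1,0],[60,-2.5,0,-4.1,0],[60,-2.5,0,-4.1,0],[60,-2.5,0,-4.1,0],[60,-2.5,0,-4.1,0],[60,-2.5,0,-4.1,0],[60,-2.5,0,-4.1,0],[60,-2.5,0,-4.1,0]]
  ]
}}

```text
time_s: 3.93
ee_pos: [0.7729, 0.1907, 0.4753]
eef_rot: [-3.113, 1.202, 0.251]
force: [-0.8, 0.4, 0.2]
grip_width: 0.0719
```

```bash
python3 -c "
from plan import *
show()"
```

```text
t 3.93 p [0.7729 0.1907 0.4753] q [0.188 0.775 0.236 0.023 1.763 1.545] F [-0.8  0.4  0.2] w 0.0719
 x [ 0.35   0.09  -0.933] y [ 0.222 -0.975 -0.01 ] z [-0.91  -0.204 -0.361]
```

{"op": "play_rows", "data": {
  "increments": [
    [[60,-1,0,-4.1,0],[60,-1,0,-4.1,0],[60,-1,0,-4.1,0],[60,-1,0,-4.1,0],[60,-1,0,-4.1,0],[60,-1,0,-4.1,0],[60,-1,0,-4.1,0],[60,-1,0,-4.1,0],[60,-1,0,-4.1,0],[60,-1,0,-4.1,0]]
  ]
}}

```text
time_s: 4.77
ee_pos: [0.8084, 0.1925, 0.5371]
eef_rot: [-3.118, 0.957, 0.245]
force: [0.1, -0.6, 0.7]
grip_width: 0.0719
```

```bash
python3 -c "
from plan import *
show()"
```

```text
t 4.77 p [0.8084 0.1925 0.5371] q [0.177 0.73  0.236 0.04  1.563 1.538] F [ 0.1 -0.6  0.7] w 0.0719
 x [ 0.559  0.14  -0.817] y [ 0.224 -0.974 -0.014] z [-0.798 -0.175 -0.576]
```

{"op": "play_rows", "data": {
  "increments": [
    [[60,-0.5,0,-4.1,0],[60,-0.5,0,-4.1,0],[60,-0.5,0,-4.1,0],[60,-0.5,0,-4.1,0],[60,-0.5,0,-4.1,0],[60,-0.5,0,-4.1,0],[60,-0.5,0,-4.1,0],[60,-0.5,0,-4.1,0],[60,-0.5,0,-4.1,0],[60,-0.5,0,-4.1,0],[60,-0.5,0,-4.1,0],[60,-0.5,0,-4.1,0]]
  ]
}}

```text
time_s: 5.77
ee_pos: [0.8176, 0.189, 0.6468]
eef_rot: [-3.122, 0.667, 0.24]
force: [-1.2, 0.1, -0.2]
grip_width: 0.0719
```

```bash
python3 -c "
from plan import *
show()"
```

```text
t 5.77 p [0.8176 0.189  0.6468] q [0.164 0.644 0.236 0.061 1.36  1.531] F [-1.2  0.1 -0.2] w 0.0719
 x [ 0.763  0.187 -0.619] y [ 0.226 -0.974 -0.016] z [-0.606 -0.128 -0.785]
```

```bash
python3 - <<'E'
from plan import *
rows([.42,-.11,.47],step=3.9)
E
```

```text
14 rows
[np.float64(-1.78), np.float64(1.46), np.float64(2.98), 0.0]
```

{"op": "play_rows", "data": {
  "increments": [
    [[45,-1.8,1.45,3.0,-1.2],[45,-1.8,1.45,3.0,0],[45,-1.8,1.45,3.0,0],[45,-1.8,1.45,3.0,0],[45,-1.8,1.45,3.0,0],[45,-1.8,1.45,3.0,0],[45,-1.8,1.45,3.0,0]]
  ]
}}

```text
time_s: 6.35
ee_pos: [0.6566, 0.0648, 0.5784]
eef_rot: [-3.133, 0.668, 0.241]
force: [0.5, -0.5, 1.2]
grip_width: 0.0777
```

```bash
python3 -c "
from plan import *
show()
rows([.42,-.11,.46],step=3.9)"
```

```text
t 6.35 p [0.6566 0.0648 0.5784] q [-0.05   0.026  1.227  0.267  1.023  1.254] F [ 0.5 -0.5  1.2] w 0.0777
 x [ 0.762  0.187 -0.619] y [ 0.234 -0.972 -0.007] z [-0.603 -0.14  -0.785]
9 rows
[np.float64(-1.55), np.float64(1.28), np.float64(2.89), 0.0]
```

{"op": "play_rows", "data": {
  "increments": [
    [[45,-1.6,1.3,2.9,-0.5],[45,-1.6,1.3,2.9,0],[45,-1.6,1.3,2.9,0],[45,-1.6,1.3,2.9,0],[45,-1.6,1.3,2.9,0],[45,-1.6,1.3,2.9,0],[45,-1.6,1.3,2.9,0],[45,-1.6,1.3,2.9,0],[45,-1.6,1.3,2.9,0]]
  ]
}}

```text
time_s: 7.1
ee_pos: [0.418, -0.1137, 0.4634]
eef_rot: [3.139, 0.668, 0.24]
force: [0.2, -0.6, 0.3]
grip_width: 0.0774
```

```bash
python3 -c "
from plan import *
show()
R=pose()[1]
rows(np.array([.575,-.080,.052])-.19*R[:,0],step=3.9,grasp=True)"
```

```text
t 7.1 p [ 0.418  -0.1137  0.4634] q [-0.797 -0.447  1.866  0.788  1.265  0.465] F [ 0.2 -0.6  0.3] w 0.0774
 x [ 0.763  0.187 -0.619] y [ 0.239 -0.971  0.002] z [-0.601 -0.15  -0.785]
8 rows
[np.float64(2.62), np.float64(0.05), np.float64(2.8), 0.0]
```

{"op": "play_rows", "data": {
  "increments": [
    [[45,2.6,0,2.8,0],[45,2.6,0,2.8,0],[45,2.6,0,2.8,0],[45,2.6,0.1,2.8,0],[45,2.6,0.1,2.8,0],[45,2.6,0.1,2.8,0],[45,2.6,0,2.8,0],[45,2.6,0,2.8,0],[45,0,0,0,0]]
  ]
}}

```text
time_s: 7.85
ee_pos: [0.4416, -0.1094, 0.1521]
eef_rot: [-3.134, 0.677, 0.247]
force: [-0.0, 0.2, 0.2]
grip_width: 0.0772
```

```bash
python3 - <<'E'
from plan import *
show()
C=cam('wrist'); im=ctrl.camera('wrist')[:,:,::-1].copy(); cv2.imwrite('pics/w1.png',im)
th=np.linspace(0,2*np.pi,60);d=(.575,-.08)
for z in (.032,.056): cv2.polylines(im,[proj('wrist',np.c_[d[0]+.03*np.cos(th),d[1]+.03*np.sin(th),0*th+z],C).astype(int)],False,(0,255,0))
cv2.polylines(im,[proj('wrist',np.c_[.583+.05*np.cos(th),-.062+.05*np.sin(th),0*th+.032],C).astype(int)],False,(255,255,0))
cv2.imwrite('pics/w1o.png',im)
cv2.imwrite('pics/s1.png',ctrl.camera('scene')[:,:,::-1])
E
```

```text
t 7.85 p [ 0.4416 -0.1094  0.1521] q [-0.725 -0.067  2.348  1.287  0.735 -0.36 ] F [-0.   0.2  0.2] w 0.0772
 x [ 0.756  0.191 -0.626] y [ 0.24  -0.971 -0.006] z [-0.609 -0.146 -0.78 ]
```

View pics/w1o.png

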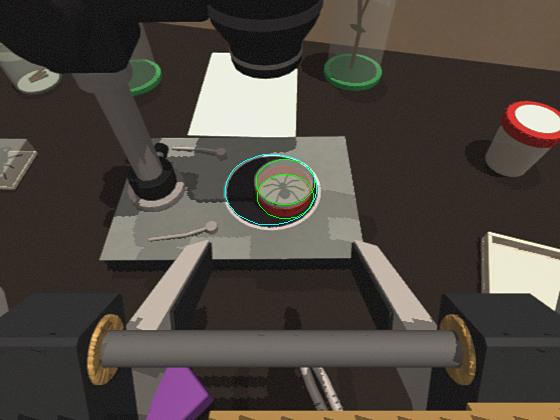

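View pics/s1.png

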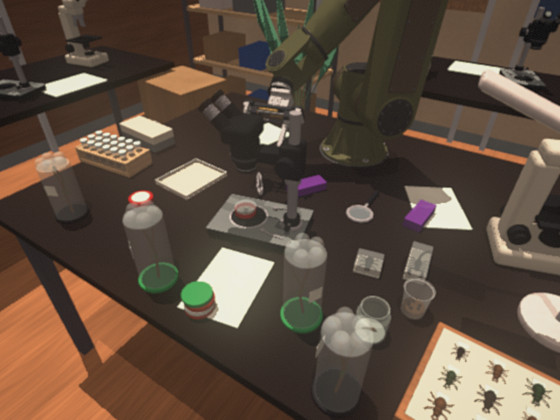

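```bash
python3 - <<'E'
from plan import *
im=cv2.imread('pics/w1o.png');cv2.imwrite('pics/w1c.png',cv2.resize(im[140:240,210:340],None,fx=6,fy=6,interpolation=cv2.INTER_CUBIC))
rows([.573,-.080,.052],step=2.5,grasp=True)
E
```

```text
8 rows
[np.float64(2.37), np.float64(0.02), np.float64(0.01), 0.0]
```

View pics/w1c.png

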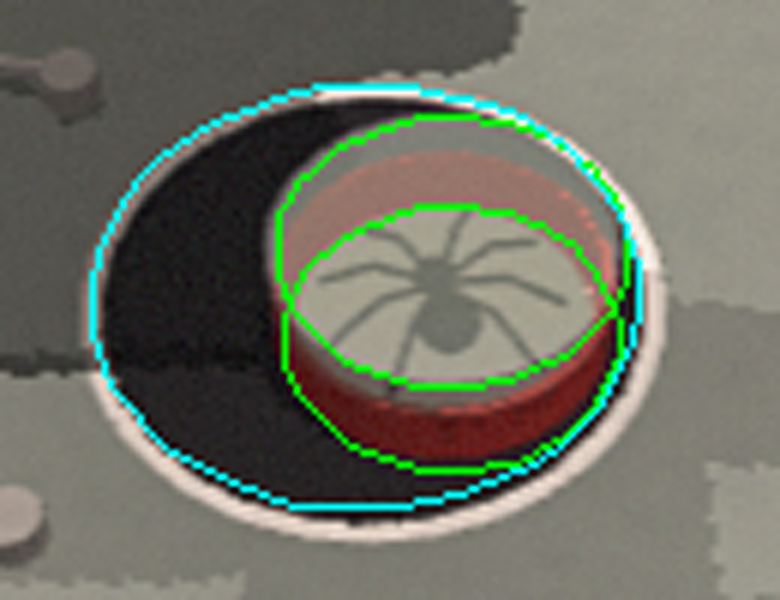

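{"op": "play_rows", "data": {
  "increments": [
    [[45,3,0,0,0],[45,3,0,0,0],[45,3,0.1,0,0],[45,3,0.1,0,0],[45,2.5,0,0,0],[45,2,0,0,0],[45,1.5,0,0,0],[45,0,0,0,0],[45,0,0,0,0]]
  ]
}}

```text
time_s: 8.7
ee_pos: [0.5823, -0.0793, 0.0498]
eef_rot: [3.14, 0.665, 0.241]
force: [-0.2, 0.6, 0.5]
grip_width: 0.0774
```

```bash
python3 - <<'E'
from plan import *
show()
rows([.575,-.079,.052],step=2.5,grasp=True)
p,R,_=pose();print('grasp',p-R[:,0]*.0188)
im=ctrl.camera('wrist')[:,:,::-1].copy(); cv2.imwrite('pics/w2.png',im)
E
```

```text
t 8.7 p [ 0.5823 -0.0793  0.0498] q [-0.426  0.424  2.112  1.881  0.536 -0.811] F [-0.2  0.6  0.5] w 0.0774
 x [ 0.764  0.188 -0.617] y [ 0.24  -0.971  0.001] z [-0.599 -0.149 -0.787]
1 rows
[np.float64(1.19), np.float64(-0.2), np.float64(0.26), 0.0]
grasp [ 0.5679824  -0.08281454  0.06143183]
```

View pics/w2.png

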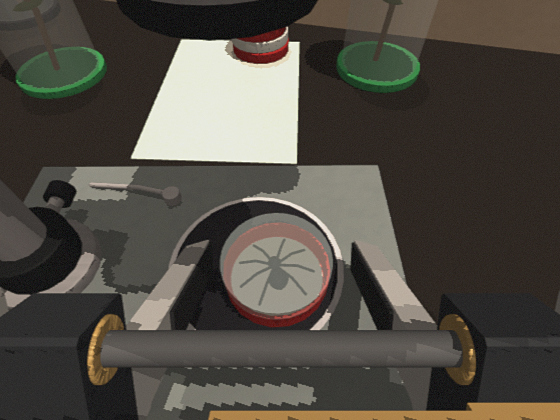

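{"op": "play_rows", "data": {
  "increments": [
    [[45,0.6,-0.1,0.1,0],[45,0.6,-0.1,0.1,0],[45,0,0,0,0],[110,0,0,0,0],[110,0,0,0,0],[110,0,0,0,0],[110,0,0,0,0],[110,0,0,0,0]]
  ],
  "newtons": 20
}}

```text
time_s: 9.42
ee_pos: [0.589, -0.0753, 0.0386]
eef_rot: [3.141, 0.668, 0.241]
force: [-0.4, -0.0, 6.2]
grip_width: 0.0596
```

```bash
python3 - <<'E'
from plan import *
show()
p,R,_=pose();print('grasp',p-R[:,0]*.0188)
im=ctrl.camera('wrist')[:,:,::-1].copy(); cv2.imwrite('pics/w3.png',im)
E
```

```text
t 9.42 p [ 0.589  -0.0753  0.0386] q [-0.409  0.458  2.097  1.929  0.533 -0.85 ] F [-0.4 -0.   6.2] w 0.0596
 x [ 0.762  0.188 -0.619] y [ 0.239 -0.971  0.   ] z [-0.601 -0.148 -0.785]
grasp [ 0.57463842 -0.07879792  0.05022063]
```

View pics/w3.png

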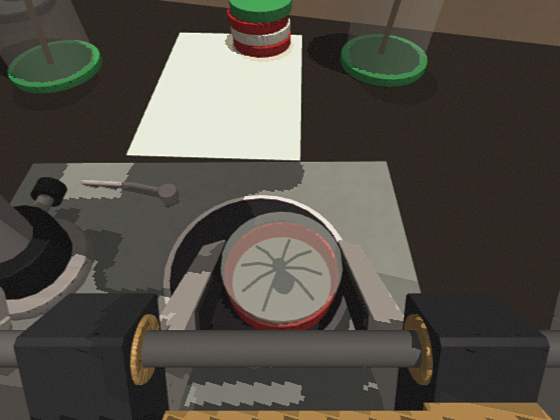

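{"op": "play_rows", "data": {
  "increments": [
    [[110,-0.8,0,-1,0],[110,-0.8,0,-1,0],[110,-1.5,0,-0.5,0],[110,-2.5,0,0,0],[110,-3,0,0,0],[110,-3,0,0,0],[110,-2.5,0,0,0],[110,-1,0,0,0]]
  ]
}}

```text
time_s: 10.13
ee_pos: [0.4869, -0.1002, 0.1524]
eef_rot: [3.14, 0.67, 0.24]
force: [-0.4, -0.6, -0.7]
grip_width: 0.0594
```

```bash
python3 - <<'E'
from plan import *
show()
R=pose()[1]
rows(np.array([.47,-.33,.13]),step=2.8)
E
```

```text
t 10.13 p [ 0.4869 -0.1002  0.1524] q [-0.607  0.015  2.273  1.359  0.645 -0.351] F [-0.4 -0.6 -0.7] w 0.0594
 x [ 0.762  0.186 -0.621] y [ 0.238 -0.971  0.001] z [-0.603 -0.149 -0.784]
9 rows
[np.float64(-0.46), np.float64(2.43), np.float64(0.69), 0.0]
```

{"op": "play_rows", "data": {
  "increments": [
    [[110,-0.5,2.4,0.7,0],[110,-0.5,2.4,0.7,0],[110,-0.5,2.4,0.7,0],[110,-0.5,2.4,0.7,0],[110,-0.4,2.4,0.7,0],[110,-0.4,2.4,0.7,0],[110,-0.4,2.4,0.7,0],[110,-0.4,2.4,0.7,0],[110,-0.4,2.4,0.7,0]]
  ]
}}

```text
time_s: 10.88
ee_pos: [0.4712, -0.3275, 0.126]
eef_rot: [-3.141, 0.671, 0.242]
force: [-0.1, 1.3, 0.2]
grip_width: 0.0594
```

```bash
python3 - <<'E'
from plan import *
show()
rows([.495,-.362,.05],grasp=True,step=2.5)
C=cam('wrist')
im=ctrl.camera('wrist')[:,:,::-1].copy(); cv2.imwrite('pics/w4.png',im)
E
```

```text
t 10.88 p [ 0.4712 -0.3275  0.126 ] q [-1.038  0.36   1.926  1.165  0.956 -0.481] F [-0.1  1.3  0.2] w 0.0594
 x [ 0.761  0.187 -0.621] y [ 0.239 -0.971 -0.001] z [-0.604 -0.148 -0.783]
5 rows
[np.float64(1.55), np.float64(0.78), np.float64(1.0), 0.0]
```

View pics/w4.png

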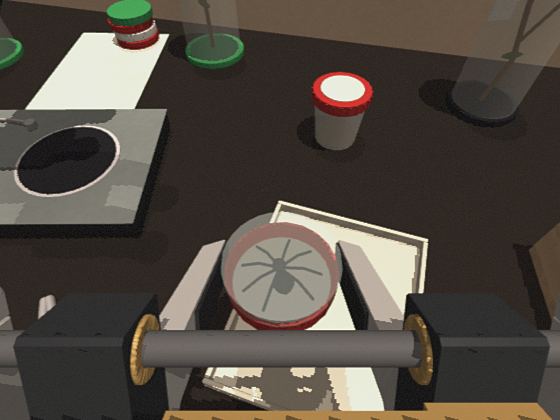

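{"op": "play_rows", "data": {
  "increments": [
    [[110,1.6,0.8,1.0,0],[110,1.6,0.8,1.0,0],[110,1.6,0.8,1.0,0],[110,1.6,0.8,1.0,0],[110,1.4,0.7,1.0,0],[110,0,0,0,0]]
  ]
}}

```text
time_s: 11.43
ee_pos: [0.51, -0.3565, 0.0357]
eef_rot: [-3.137, 0.672, 0.244]
force: [0.4, -0.7, -1.0]
grip_width: 0.0596
```

```bash
python3 - <<'E'
from plan import *
show()
p,R,_=pose();print('grasp',p-R[:,0]*.0188)
rows([.495,-.362,.0225],grasp=True,step=.6)
# stage ring from w4
E
```

```text
t 11.43 p [ 0.51   -0.3565  0.0357] q [-1.001  0.613  1.811  1.281  0.885 -0.63 ] F [ 0.4 -0.7 -1. ] w 0.0596
 x [ 0.759  0.189 -0.622] y [ 0.239 -0.971 -0.004] z [-0.605 -0.146 -0.783]
grasp [ 0.49577277 -0.36006809  0.04740862]
5 rows
[np.float64(0.29), np.float64(0.04), np.float64(0.4), 0.0]
```

{"op": "play_rows", "data": {
  "increments": [
    [[110,0.3,0,0.4,0],[110,0.3,0,0.4,0],[110,0.3,0,0.4,0],[110,0.3,0,0.4,0],[110,0.15,0,0.2,0],[110,0,0,0,0]]
  ]
}}

```text
time_s: 11.93
ee_pos: [0.5095, -0.357, 0.0159]
eef_rot: [-3.141, 0.67, 0.242]
force: [-0.7, 0.6, -0.8]
grip_width: 0.0595
```

```bash
python3 - <<'E'
from plan import *
show()
p,R,_=pose();print('grasp',p-R[:,0]*.0188)
im=ctrl.camera('wrist')[:,:,::-1].copy(); cv2.imwrite('pics/w5.png',im)
E
```

```text
t 11.93 p [ 0.5095 -0.357   0.0159] q [-1.003  0.654  1.809  1.314  0.875 -0.684] F [-0.7  0.6 -0.8] w 0.0595
 x [ 0.761  0.188 -0.621] y [ 0.239 -0.971 -0.   ] z [-0.603 -0.148 -0.784]
grasp [ 0.4951983  -0.36050528  0.02756582]
```

View pics/w5.png

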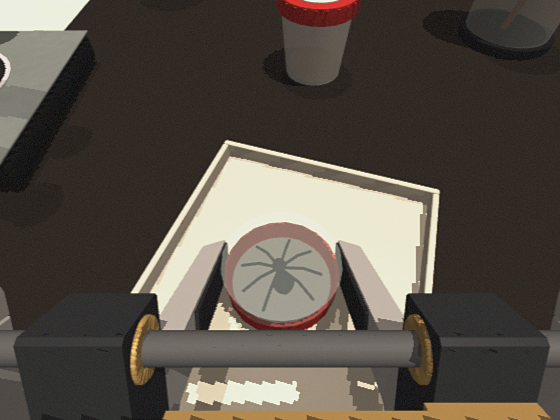

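{"op": "play_rows", "data": {
  "increments": [
    [[110,0.15,0,0.2,0],[110,0.12,0,0.15,0],[110,0,0,0,0]]
  ]
}}

```text
time_s: 12.23
ee_pos: [0.5096, -0.3571, 0.0115]
eef_rot: [-3.141, 0.67, 0.242]
force: [-0.2, -0.7, -0.4]
grip_width: 0.0594
```

{"op": "play_rows", "data": {
  "increments": [
    [[110,0.08,0,0.1,0],[110,0,0,0,0]]
  ]
}}

```text
time_s: 12.4
ee_pos: [0.5098, -0.3572, 0.0108]
eef_rot: [3.141, 0.669, 0.241]
force: [-1.3, 0.9, 3.9]
grip_width: 0.06
```

{"op": "play_rows", "data": {
  "increments": [
    [[85,0,0,0,0],[60,0,0,0,0],[40,0,0,0,0],[40,0,0,0,0],[40,0,0,0,0],[40,0,0,0,0]]
  ]
}}

```text
time_s: 12.9
ee_pos: [0.5098, -0.3572, 0.0107]
eef_rot: [3.141, 0.67, 0.241]
force: [-0.1, 0.1, 4.7]
grip_width: 0.0793
```

```bash
python3 - <<'E'
from plan import *
show()
im=ctrl.camera('wrist')[:,:,::-1].copy(); cv2.imwrite('pics/w6.png',im)
E
```

```text
t 12.9 p [ 0.5098 -0.3572  0.0107] q [-1.003  0.665  1.807  1.323  0.873 -0.697] F [-0.1  0.1  4.7] w 0.0793
 x [ 0.761  0.187 -0.621] y [ 0.239 -0.971  0.   ] z [-0.603 -0.149 -0.784]
```

View pics/w6.png

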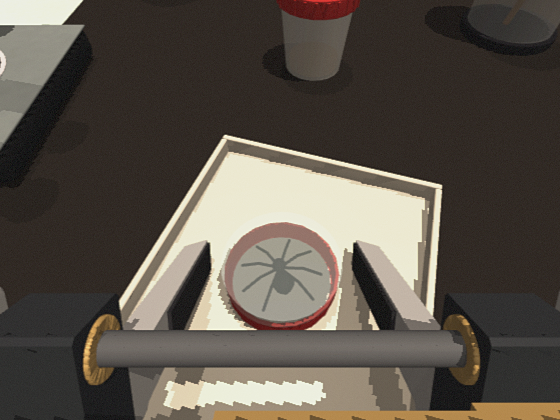

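{"op": "play_rows", "data": {
  "increments": [
    [[40,-1,0,0,0],[40,-2,0,0,0],[40,-3,0,0,0],[40,-3,0,0,0],[40,-2,0,0,0]]
  ]
}}

```text
time_s: 13.37
ee_pos: [0.4238, -0.3782, 0.0799]
eef_rot: [3.142, 0.671, 0.241]
force: [0.8, -0.8, -0.3]
grip_width: 0.0795
```

```bash
python3 - <<'E'
from plan import *
show()
rows([.45,-.28,.42],step=4)
P,R,_=pose()
rows([.47,.28,.46],step=4,p=np.array([.45,-.28,.42]))
C=cam('wrist')
im=ctrl.camera('wrist')[:,:,::-1].copy(); cv2.imwrite('pics/w7.png',im)
E
```

```text
t 13.37 p [ 0.4238 -0.3782  0.0799] q [-1.177  0.481  1.887  1.148  1.014 -0.622] F [ 0.8 -0.8 -0.3] w 0.0795
 x [ 0.761  0.187 -0.622] y [ 0.239 -0.971  0.   ] z [-0.604 -0.148 -0.783]
9 rows
[np.float64(-1.92), np.float64(-0.99), np.float64(-3.3), 0.0]
15 rows
[np.float64(0.63), np.float64(-3.59), np.float64(-0.84), 0.0]
```

View pics/w7.png

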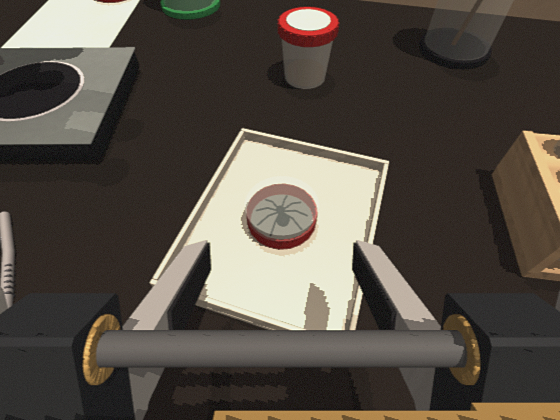

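The dish stands flat near the middle of the tray at (282,215), clear of the walls. Next is the block.

{"op": "play_rows", "data": {
  "increments": [
    [[65,-2,-1,-3.2,0],[65,-2,-1,-3.2,0],[65,-2,-1,-3.2,0],[65,-2,-1,-3.2,0],[65,-2,-1,-3.2,0],[65,-2,-1,-3.2,0],[65,-2,-1,-3.2,0],[65,-2,-1,-3.2,0],[65,-2,-1,-3.2,0],[65,0,0,0,0]]
  ]
}}

```text
time_s: 14.25
ee_pos: [0.4414, -0.2804, 0.4235]
eef_rot: [3.13, 0.667, 0.235]
force: [0.1, 0.4, 1.4]
grip_width: 0.0698
```

```bash
python3 - <<'E'
from plan import *
show()
rows([.47,.28,.46],step=4)
E
```

```text
t 14.25 p [ 0.4414 -0.2804  0.4235] q [-1.043 -0.102  1.698  0.887  1.326  0.152] F [0.1 0.4 1.4] w 0.0698
 x [ 0.764  0.183 -0.618] y [ 0.24  -0.971  0.009] z [-0.599 -0.155 -0.786]
15 rows
[np.float64(0.68), np.float64(-3.58), np.float64(-0.89), 0.0]
```

{"op": "play_rows", "data": {
  "increments": [
    [[65,0.6,-3.6,-0.9,0],[65,0.6,-3.6,-0.9,0],[65,0.6,-3.6,-0.9,0],[65,0.6,-3.6,-0.9,0],[65,0.6,-3.6,-0.9,0],[65,0.6,-3.6,-0.9,0],[65,0.6,-3.6,-0.9,0],[65,0.6,-3.6,-0.9,0]]
  ]
}}

```text
time_s: 14.92
ee_pos: [0.4515, 0.0155, 0.4426]
eef_rot: [3.141, 0.669, 0.24]
force: [1.6, -1.0, 0.7]
grip_width: 0.0701
```

```bash
python3 - <<'E'
from plan import *
show()
R=pose()[1]
rows([.47,.28,.46],step=4)
E
```

```text
t 14.92 p [0.4515 0.0155 0.4426] q [-0.29  -0.501  1.942  0.514  0.939  0.9  ] F [ 1.6 -1.   0.7] w 0.0701
 x [ 0.762  0.187 -0.62 ] y [ 0.238 -0.971  0.001] z [-0.602 -0.148 -0.784]
7 rows
[np.float64(0.75), np.float64(-3.61), np.float64(-0.91), 0.0]
```

{"op": "play_rows", "data": {
  "increments": [
    [[65,0.7,-3.6,-0.9,0],[65,0.7,-3.6,-0.9,0],[65,0.7,-3.6,-0.9,0],[65,0.7,-3.6,-0.9,0],[65,0.7,-3.6,-0.9,0],[65,0.7,-3.6,-0.9,0],[65,0.7,-3.6,-0.9,0],[65,0,0,0,0]]
  ]
}}

```text
time_s: 15.58
ee_pos: [0.4661, 0.264, 0.4574]
eef_rot: [3.141, 0.678, 0.246]
force: [0.3, -1.1, -0.8]
grip_width: 0.0698
```

```bash
python3 - <<'E'
from plan import *
show()
R=pose()[1]
rows(np.array([.488,.388,.022])-.15*R[:,0],grasp=True,step=4)
E
```

```text
t 15.58 p [0.4661 0.264  0.4574] q [ 0.574 -0.273  1.758 -0.35   0.821  2.025] F [ 0.3 -1.1 -0.8] w 0.0698
 x [ 0.756  0.19  -0.627] y [ 0.243 -0.97   0.   ] z [-0.608 -0.153 -0.779]
10 rows
[np.float64(1.82), np.float64(-1.15), np.float64(3.07), 0.0]
```

```bash
cat > kin.py <<'E'
from plan import *
from scipy.optimize import least_squares
D=[([.157,-.527,.205],[-1.349,.3,1.521,0,1.321,-.067]),([.1569,-.5284,.3332],[-1.349,.235,1.311,0,1.585,-.067]),([.586,.1283,.4451],[.155,.39,.861,0,1.892,1.503]),
([.7196,.1919,.4057],[.211,.846,.236,.003,2.016,1.56]),([.7725,.1977,.3828],[.201,.883,.236,.01,1.843,1.553]),([.7729,.1907,.4753],[.188,.775,.236,.023,1.763,1.545]),([.8084,.1925,.5371],[.177,.73,.236,.04,1.563,1.538]),([.8176,.189,.6468],[.164,.644,.236,.061,1.36,1.531]),
([.6566,.0648,.5784],[-.05,.026,1.227,.267,1.023,1.254]),([.418,-.1137,.4634],[-.797,-.447,1.866,.788,1.265,.465]),([.4416,-.1094,.1521],[-.725,-.067,2.348,1.287,.735,-.36]),([.5823,-.0793,.0498],[-.426,.424,2.112,1.881,.536,-.811]),([.589,-.0753,.0386],[-.409,.458,2.097,1.929,.533,-.85]),
([.4869,-.1002,.1524],[-.607,.015,2.273,1.359,.645,-.351]),([.4712,-.3275,.126],[-1.038,.36,1.926,1.165,.956,-.481]),([.51,-.3565,.0357],[-1.001,.613,1.811,1.281,.885,-.63]),([.4238,-.3782,.0799],[-1.177,.481,1.887,1.148,1.014,-.622]),([.4414,-.2804,.4235],[-1.043,-.102,1.698,.887,1.326,.152]),([.4515,.0155,.4426],[-.29,-.501,1.942,.514,.939,.9]),([.4661,.264,.4574],[.574,-.273,1.758,-.35,.821,2.025])]
E3=lambda a,t:Rn.from_euler(a,t).as_matrix()
def fk(q,v):
    R=E3('z',q[0]);p=R@[v[0],v[1],v[2]];R=R@E3('y',q[1]);p=p+R@[v[3],0,v[4]];R=R@E3('y',q[2]);p=p+R@[v[5],0,v[6]]
    R=R@E3('z',q[3])@E3('y',q[4]);p=p+R@[v[7],v[8],v[9]];R=R@E3('z',q[5]);return p,R
s=least_squares(lambda v:np.concatenate([fk(q,v)[0]-p for p,q in D]),[0,.037,.35,0,.35,0,.3,0,0,.25])
V=s.x; RES=np.abs(s.fun).max()
# tool const from current
p,R,o=pose(); Rc=fk(o['qpos'],V)[1].T@R
lo=np.array([-3.03,-.79,.23,-1.04,0,-2.55]);hi=np.array([3.03,2.21,2.52,4.18,3.07,2.55])
def ik(P,Rt,q0):
    def f(q):
        p,Rq=fk(q,V); return np.r_[(p-P)*10,Rn.from_matrix((Rq@Rc).T@Rt).as_rotvec()]
    r=least_squares(f,q0,bounds=(lo,hi)); return r.x,np.abs(r.fun).max()
E
python3 - <<'E'
from kin import *
print(V.round(3),RES,Rc.round(2))
q=o['qpos']
for g in ([.488,.388,.022],):
  for k in np.linspace(0,1,6):
    t=(1-k)*p+k*(np.array(g)-.15*R[:,0]+.0188*R[:,0]); q,e=ik(t,R,np.clip(q,lo+.01,hi-.01)); print(q.round(2),e.round(4))
  for k in np.linspace(0,1,4):
    t=np.array(g)-.15*(1-k)*R[:,0]+.0188*R[:,0]; q,e=ik(t,R,np.clip(q,lo+.01,hi-.01)); print(q.round(2),e.round(4))
E
```

```text
[-0.     0.036  0.221 -0.     0.424  0.041  0.448  0.     0.     0.271] 0.0005581594776376542 [[ 0. -1. -0.]
 [-0.  0. -1.]
 [ 1.  0. -0.]]
[ 0.57 -0.27  1.76 -0.35  0.82  2.02] 0.0
[ 0.65 -0.25  1.9  -0.49  0.7   2.22] 0.0
[ 0.72 -0.2   2.02 -0.69  0.6   2.48] 0.0
[ 0.74 -0.12  2.09 -0.72  0.49  2.55] 0.0603
[ 0.75 -0.01  2.13 -0.69  0.37  2.55] 0.1439
[ 0.76  0.13  2.14 -0.66  0.27  2.55] 0.2336
[ 0.76  0.13  2.14 -0.66  0.27  2.55] 0.2336
[ 0.71  0.27  2.07 -0.68  0.21  2.55] 0.2485
[ 0.67  0.39  1.98 -0.7   0.17  2.55] 0.2594
[ 0.64  0.52  1.89 -0.71  0.14  2.55] 0.2655
```

```bash
cat > feas.py <<'E'
from kin import *
def Rt(al,ph,flip=0):
    x=np.array([np.cos(al)*np.cos(ph),np.cos(al)*np.sin(ph),-np.sin(al)]); y=np.array([np.sin(ph),-np.cos(ph),0]); z=np.cross(x,y)
    return np.c_[x,y,z] if not flip else np.c_[x,-y,-z]
def best(P,Rt,seeds):
    b=(None,9)
    for q0 in seeds:
        r=ik(P,Rt,np.clip(q0,lo+.02,hi-.02))
        if r[1]<b[1]: b=r
    return b
E
python3 - <<'E'
from feas import *
sb=[[.65,.4,2.0,-.5,.6,2.2],[.65,.4,2.0,.2,.6,1.2],[.65,.4,2,.5,.6,-1]]
ss=[[-.4,.45,2.1,1.9,.53,-.8],[-.1,.4,2.0,.8,.6,.3],[-.1,.4,2,.8,.6,2.3]]
for fl in (0,1):
 for ald in (38,45,52,60):
  for ph in (.0,.12,.24,.36,.48):
    T=Rt(np.radians(ald),ph,fl); g=.0188*T[:,0]
    out=[]
    for P,S in (([.488,.388,.022],sb),([.47,.35,.2],sb),([.582,-.063,.054],ss),([.45,-.1,.17],ss),([.45,-.1,.4],ss)):
        q,e=best(np.array(P)+g,T,S); out.append(f"{e:.3f}({q[3]:.1f},{q[4]:.1f},{q[5]:.1f})")
    print(fl,ald,ph,*out)
E
```

```text
0 38 0.0 0.145(4.2,0.6,-2.0) 0.213(-0.6,0.5,2.5) 0.000(2.6,0.4,-1.2) 0.000(1.5,0.4,-0.2) 0.000(0.6,0.8,0.8)
0 38 0.12 0.070(4.2,0.6,-2.1) 0.161(-0.7,0.4,2.5) 0.000(2.2,0.4,-1.0) 0.000(1.4,0.5,-0.3) 0.000(0.7,0.9,0.6)
0 38 0.24 0.005(4.2,0.5,-2.2) 0.109(-0.7,0.3,2.5) 0.000(2.0,0.5,-0.9) 0.000(1.3,0.7,-0.3) 0.000(0.8,1.0,0.4)
0 38 0.36 0.000(3.9,0.4,-2.1) 0.059(-0.8,0.2,2.5) 0.000(1.8,0.6,-0.8) 0.000(1.3,0.8,-0.4) 0.000(0.9,1.1,0.3)
0 38 0.48 0.000(3.6,0.4,-1.9) 0.011(-0.9,0.1,2.5) 0.000(1.6,0.7,-0.7) 0.000(1.2,0.9,-0.4) 0.000(0.9,1.2,0.2)
0 45 0.0 0.278(-0.5,0.4,2.5) 0.142(-0.6,0.6,2.5) 0.000(2.1,0.2,-0.8) 0.000(1.0,0.4,0.3) 0.000(0.4,0.9,0.9)
0 45 0.12 0.232(-0.6,0.3,2.5) 0.088(-0.6,0.5,2.5) 0.000(1.8,0.3,-0.6) 0.000(1.1,0.5,0.1) 0.000(0.5,1.0,0.7)
0 45 0.24 0.060(4.2,0.4,-2.2) 0.035(-0.7,0.4,2.5) 0.000(1.6,0.4,-0.5) 0.000(1.1,0.6,-0.1) 0.000(0.6,1.1,0.6)
0 45 0.36 0.013(4.2,0.3,-2.3) 0.000(-0.7,0.3,2.4) 0.000(1.5,0.5,-0.5) 0.000(1.0,0.8,-0.2) 0.000(0.7,1.2,0.4)
0 45 0.48 0.000(3.9,0.2,-2.2) 0.000(-0.4,0.3,2.0) 0.000(1.4,0.6,-0.5) 0.000(1.0,0.9,-0.2) 0.000(0.7,1.3,0.3)
0 52 0.0 0.194
[... 2563 characters left out ...]
7(0.5,0.7,-2.5) 0.023(0.5,1.2,-2.5)
1 52 0.48 0.008(-1.0,0.1,-0.4) 0.000(-0.2,0.4,-1.3) 0.116(1.5,0.5,2.5) 0.220(1.2,0.8,2.5) 0.477(1.2,1.2,2.5)
1 60 0.0 0.000(-0.7,0.5,-0.2) 0.000(-0.5,0.8,-0.6) 0.000(0.4,0.3,-2.1) 0.000(0.4,0.6,-2.2) 0.000(0.2,1.2,-2.0)
1 60 0.12 0.000(-0.7,0.5,-0.4) 0.000(-0.4,0.7,-0.8) 0.000(0.5,0.4,-2.4) 0.000(0.5,0.7,-2.4) 0.000(0.3,1.2,-2.2)
1 60 0.24 0.000(-0.6,0.4,-0.6) 0.000(-0.3,0.7,-0.9) 0.017(0.6,0.4,-2.5) 0.025(0.5,0.7,-2.5) 0.000(0.4,1.2,-2.3)
1 60 0.36 0.000(-0.5,0.3,-0.8) 0.000(-0.2,0.7,-1.1) 0.066(0.5,0.5,-2.5) 0.078(0.4,0.8,-2.5) 0.000(0.4,1.3,-2.5)
1 60 0.48 0.000(-0.3,0.3,-1.1) 0.000(-0.1,0.6,-1.4) 0.210(1.4,0.4,2.5) 0.314(1.2,0.8,2.5) 0.540(1.1,1.2,2.5)
```

```bash
python3 - <<'E'
from feas import *
sb=[[.65,.4,2.0,-.5,.4,2.2],[.65,.4,2.0,-.3,.3,2.]]
for d in (0,.03,-.03):
 for ald in (48,51,54,57,60):
  for ph in (.24,.3,.36,.42):
    T=Rt(np.radians(ald),ph,0); g=.0188*T[:,0]
    c=np.array([.488-d*.99,.388-d*.13,.022])
    out=[]
    for P in (c,c-.05*T[:,0],c+[0,0,.1],c+[0,-.1,.2]):
        q,e=best(np.array(P)+g,T,sb); out.append(f"{e:.3f}({q[3]:.1f},{q[4]:.1f},{q[5]:.2f})")
    print(d,ald,ph,*out)
E
```

```text
0 48 0.24 0.151(-0.7,0.2,2.55) 0.140(-0.7,0.3,2.55) 0.071(-0.7,0.4,2.55) 0.000(-0.5,0.5,2.28)
0 48 0.3 0.130(-0.7,0.2,2.55) 0.117(-0.7,0.2,2.55) 0.046(-0.7,0.3,2.55) 0.000(-0.4,0.4,2.12)
0 48 0.36 0.109(-0.8,0.2,2.55) 0.095(-0.7,0.2,2.55) 0.022(-0.8,0.3,2.55) 0.000(-0.3,0.4,1.94)
0 48 0.42 0.090(-0.8,0.1,2.55) 0.073(-0.8,0.2,2.55) 0.000(-0.8,0.2,2.54) 0.000(-0.1,0.4,1.74)
0 51 0.24 0.114(-0.7,0.3,2.55) 0.102(-0.6,0.3,2.55) 0.037(-0.7,0.4,2.55) 0.000(-0.4,0.5,2.18)
0 51 0.3 0.092(-0.7,0.2,2.55) 0.079(-0.7,0.3,2.55) 0.012(-0.7,0.4,2.55) 0.000(-0.3,0.5,2.03)
0 51 0.36 0.072(-0.8,0.2,2.55) 0.056(-0.7,0.2,2.55) 0.000(-0.7,0.3,2.48) 0.000(-0.2,0.5,1.88)
0 51 0.42 0.052(-0.8,0.2,2.55) 0.034(-0.8,0.2,2.55) 0.000(-0.6,0.3,2.32) 0.000(-0.1,0.5,1.71)
0 54 0.24 0.077(-0.6,0.3,2.55) 0.065(-0.6,0.4,2.55) 0.004(-0.6,0.5,2.55) 0.000(-0.3,0.6,2.11)
0 54 0.3 0.055(-0.7,0.3,2.55) 0.041(-0.7,0.3,2.55) 0.000(-0.6,0.4,2.46) 0.000(-0.3,0.6,1.97)
0 54 0.36 0.034(-0.7,0.2,2.55) 0.018(-0.7,0.3,2.55) 0.000(-0.5,0.4,2.33) 0.000(-0.2,0.5,1.83)
0 54 0.42 0.014(-0.8,0.2,2.55) 0.000(-0.7,0.2,2.52) 0.000(-0.4,0.4,2.
[... 3964 characters left out ...]
0(-0.2,0.6,2.00)
-0.03 57 0.3 0.000(-0.7,0.3,2.54) 0.000(-0.6,0.4,2.47) 0.000(-0.4,0.5,2.27) 0.000(-0.2,0.6,1.89)
-0.03 57 0.36 0.000(-0.6,0.3,2.40) 0.000(-0.5,0.3,2.34) 0.000(-0.4,0.5,2.14) 0.000(-0.1,0.6,1.76)
-0.03 57 0.42 0.000(-0.5,0.2,2.24) 0.000(-0.4,0.3,2.17) 0.000(-0.3,0.4,2.01) 0.000(-0.0,0.6,1.64)
-0.03 60 0.24 0.000(-0.6,0.4,2.49) 0.000(-0.5,0.5,2.44) 0.000(-0.4,0.6,2.29) 0.000(-0.2,0.7,1.96)
-0.03 60 0.3 0.000(-0.5,0.4,2.37) 0.000(-0.5,0.4,2.33) 0.000(-0.3,0.6,2.18) 0.000(-0.2,0.7,1.85)
-0.03 60 0.36 0.000(-0.4,0.3,2.24) 0.000(-0.4,0.4,2.20) 0.000(-0.3,0.5,2.07) 0.000(-0.1,0.7,1.74)
-0.03 60 0.42 0.000(-0.3,0.3,2.09) 0.000(-0.3,0.4,2.05) 0.000(-0.2,0.5,1.95) 0.000(-0.0,0.7,1.63)
```

```bash
cat > sim.py <<'E'
from feas import *
W=10.
def ikw(P,T,q0,w):
    def f(q):
        p,Rq=fk(q,V); return np.r_[(p-P)*w,Rn.from_matrix((Rq@Rc).T@T).as_rotvec()]
    return least_squares(f,np.clip(q0,lo+.006,hi-.006),bounds=(lo+.005,hi-.005)).x
def run(q,rws,w=W):
    q=np.array(q,float);out=[]
    for r in rws:
        p,Rq=fk(q,V);T=Rq@Rc; P=p+T@(np.array(r[:3])/100); T2=T@Rn.from_euler('x',r[3],degrees=True).as_matrix()
        q=ikw(P,T2,q,w)
    p,Rq=fk(q,V);T=Rq@Rc;return q,p,T
def desc(T): return 'al %.1f ph %.3f yz %.3f'%(np.degrees(np.arcsin(-T[2,0])),np.arctan2(T[1,0],T[0,0]),T[2,1])
E
python3 - <<'E'
from sim import *
for w in (1,2,3,5,10):
    q,p_,T=run([.188,.775,.236,.023,1.763,1.545],[[-1,0,-4.1,0]]*10,w); print(w,p_.round(3),desc(T))
print('actual [.8084 .1925 .5371] al 54.8 (from 69)')
for P in ([.485,.21,.022],[.47,.2,.022],[.44,.2,.08],[.44,.2,.15],[.45,.2,.3]):
    T=Rt(np.radians(38),.24);print(P,best(np.array(P)+.0188*T[:,0],T,[[.4,.4,2.1,.5,.5,.8],[.3,.3,2.2,1.5,.3,0],[.5,.3,2.0,0,.5,1.5]]))
E
```

```text
1 [0.791 0.188 0.498] al 62.9 ph 0.248 yz -0.012
2 [0.819 0.195 0.568] al 48.9 ph 0.244 yz -0.015
3 [0.843 0.2   0.642] al 34.7 ph 0.242 yz -0.018
5 [0.866 0.205 0.737] al 16.1 ph 0.240 yz -0.020
10 [0.879 0.208 0.81 ] al -0.4 ph 0.238 yz -0.021
actual [.8084 .1925 .5371] al 54.8 (from 69)
[0.485, 0.21, 0.022] (array([ 0.39997398,  0.45545133,  2.26375396,  3.40954398,  0.49395527,
       -1.70896721]), np.float64(1.214306433183765e-15))
[0.47, 0.2, 0.022] (array([ 0.38925811,  0.43616638,  2.30810174,  3.38088536,  0.51714582,
       -1.68744719]), np.float64(4.3194614551822497e-14))
[0.44, 0.2, 0.08] (array([ 0.42889087,  0.20479632,  2.37871736,  3.56249614,  0.37056114,
       -1.84894584]), np.float64(1.9262369477246466e-12))
[0.44, 0.2, 0.15] (array([ 0.36750476, -0.03630708,  2.3158986 , -0.89879162,  0.05041994,
        2.55      ]), np.float64(0.07747792178255553))
[0.45, 0.2, 0.3] (array([ 0.41347997, -0.28082391,  2.15641059, -0.36650433,  0.3893283 ,
        2.01950018]), np.float64(1.1102230246251565e-15))
```

```bash
python3 - <<'E'
from feas import *
S=[[.5,.4,2.0,-.3,.4,1.8],[.3,.4,2.1,.3,.4,1.2],[.3,.4,2.1,1.0,.4,.3]]
print('mag',back('top',(213,280),.01),'beetle',back('top',(172,205),.026),'purple',back('top',(296,294),.028))
for ald in (42,46,50):
  T=Rt(np.radians(ald),.26); g=.0188*T[:,0]
  for y in (.16,.2,.24,.28):
    out=[]
    for P in ([.485,y,.022],[.485,y,.08],[.485-.06,y-.015,.09],[.47,y,.2],[.47,y,.35]):
        q,e=best(np.array(P)+g,T,S); out.append(f"{e:.3f}({q[2]:.2f},{q[3]:.1f},{q[4]:.1f},{q[5]:.2f})")
    print(ald,y,*out)
  out=[]
  for P in ([.56,-.07,.054],[.56,-.07,.074],[.5,-.09,.09],[.45,-.1,.17],[.42,-.1,.35],[.45,.1,.4]):
        q,e=best(np.array(P)+g,T,S); out.append(f"{e:.3f}({q[2]:.2f},{q[3]:.1f},{q[4]:.1f},{q[5]:.2f})")
  print('stage',*out)
E
```

```text
mag [[0.3738591  0.18136857 0.01      ]] beetle [[0.55241368 0.2818609  0.026     ]] purple [[ 0.34127655 -0.01537935  0.028     ]]
42 0.16 0.000(2.29,3.1,0.4,-1.55) 0.000(2.29,3.1,0.2,-1.52) 0.000(2.44,3.1,0.2,-1.51) 0.000(2.25,0.0,0.2,1.52) 0.000(2.03,0.0,0.6,1.55)
42 0.2 0.000(2.25,3.3,0.4,-1.69) 0.000(2.25,3.5,0.2,-1.85) 0.113(2.34,-0.5,0.0,2.15) 0.000(2.21,-0.5,0.2,2.10) 0.000(2.00,-0.2,0.6,1.77)
42 0.24 0.000(2.20,3.6,0.4,-1.84) 0.111(2.16,-0.3,0.0,1.96) 0.114(2.30,-0.2,0.0,1.86) 0.000(2.16,-0.8,0.2,2.47) 0.000(1.95,-0.3,0.6,1.97)
42 0.28 0.000(2.15,3.8,0.4,-1.99) 0.128(2.12,-0.0,0.0,1.75) 0.143(2.26,0.0,0.0,1.67) 0.017(2.10,-0.8,0.3,2.55) 0.000(1.90,-0.4,0.6,2.13)
stage 0.000(2.11,1.8,0.5,-0.70) 0.000(2.11,1.7,0.5,-0.59) 0.000(2.23,1.6,0.5,-0.57) 0.000(2.29,1.2,0.7,-0.19) 0.000(2.08,0.8,1.0,0.35) 0.000(1.99,0.2,0.8,1.27)
46 0.16 0.000(2.27,3.1,0.3,-1.54) 0.000(2.26,3.0,0.1,-1.45) 0.000(2.41,3.0,0.1,-1.43) 0.000(2.21,0.0,0.3,1.54) 0.000(1.98,0.0,0.7,1.56)
46 0.2 0.000(2.23,3.4,0.3,-1.75) 0.049(2.20,-0.3,0.0,1.94) 0.048(2.35,-0.2,0.0,1.79) 0.000(2.17,-0.3,0.3,1.91) 0.000(1.95,-0
[... 454 characters left out ...]
16 0.000(2.23,3.1,0.2,-1.51) 0.000(2.22,0.6,0.0,1.00) 0.000(2.37,0.4,0.0,1.12) 0.000(2.16,0.0,0.4,1.55) 0.000(1.93,0.0,0.8,1.56)
50 0.2 0.078(2.15,-0.6,0.0,2.23) 0.005(2.18,-0.9,0.1,2.55) 0.008(2.33,-0.9,0.1,2.55) 0.000(2.13,-0.2,0.4,1.82) 0.000(1.90,-0.1,0.8,1.72)
50 0.24 0.075(2.12,-0.2,0.0,1.86) 0.022(2.13,-0.8,0.1,2.55) 0.031(2.27,-0.8,0.1,2.55) 0.000(2.08,-0.3,0.4,2.05) 0.000(1.86,-0.2,0.8,1.87)
50 0.28 0.097(2.05,-0.8,0.1,2.55) 0.038(2.06,-0.8,0.2,2.55) 0.053(2.20,-0.8,0.2,2.55) 0.000(2.03,-0.5,0.4,2.23) 0.000(1.81,-0.3,0.8,2.00)
stage 0.000(2.05,1.3,0.4,-0.22) 0.000(2.05,1.2,0.4,-0.10) 0.000(2.17,1.2,0.5,-0.16) 0.000(2.22,0.9,0.7,0.13) 0.000(2.00,0.6,1.1,0.52) 0.000(1.90,0.1,0.9,1.34)
```

```bash
python3 - <<'E'
from feas import *
a=ctrl.camera('scene')[:,:,::-1];b=ctrl.camera('top')[:,:,::-1]
P,R,_=pose(); c=P+R@np.array([-.179,0,-.075]); 
u=proj('scene',c)[0];v=proj('top',c)[0];t=proj('scene',P)[0];t2=proj('top',P)[0];print(u,v,t,t2)
def cr(im,u,s=60):
    x,y=int(np.clip(u[0],s,560-s)),int(np.clip(u[1],s,420-s)); o=cv2.resize(im[y-s:y+s,x-s:x+s],(400,400),interpolation=cv2.INTER_CUBIC); k=200/s
    cv2.circle(o,(int((u[0]-x+s)*k),int((u[1]-y+s)*k)),4,(0,255,0),1);return o
cv2.imwrite('pics/cam.png',np.hstack([cr(a,u),cr(b,v)]))
E
```

```text
[430.78103403 -39.8655743 ] [ 72.42564061 263.44930855] [407.94768135  67.60799683] [113.90514369 209.29632298]
```

View pics/cam.png

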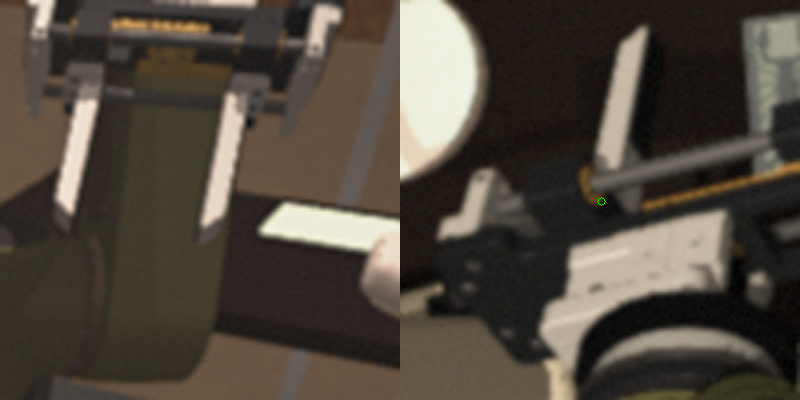

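```bash
python3 - <<'E'
from sim import *
q0=pose()[2]['qpos'];w=1.55
def go(q,dst,n=10,roll=0):
    for i in range(n):
        p_,Rq=fk(q,V);T=Rq@Rc;d=(np.array(dst)-p_)/(n-i)
        if np.linalg.norm(d)>.04: d*=.04/np.linalg.norm(d)
        q,p_,T=run(q,[[*(T.T@d*100),roll]],w)
    return q,p_,T
q,p_,T=go(q0,[.40,.36,.13],12);print('block side',q.round(2),p_.round(3),desc(T))
for xy in ([.36,.1],[.36,.15],[.36,.2],[.33,.25],[.36,.0]):
  for z in (.3,.2,.12):
    q,p_,T=go(q0,[.45,xy[1],z],10);a=desc(T);q,p_,T=go(q,[xy[0],xy[1],z],10);b=desc(T);q,p_,T=go(q,[xy[0]-.08,xy[1],z],10);print(xy,z,a,'|',b,'|',q.round(2),p_.round(3),desc(T))
E
```

```text
block side [ 0.71 -0.    2.13 -0.72  0.35  2.54] [0.423 0.33  0.179] al 45.8 ph 0.381 yz -0.035
[0.36, 0.1] 0.3 al 38.8 ph 0.243 yz 0.001 | al 38.8 ph 0.243 yz 0.001 | [ 0.34 -0.78  2.37 -0.15  0.72  1.75] [0.324 0.127 0.295] al 41.6 ph 0.213 yz 0.016
[0.36, 0.1] 0.2 al 38.8 ph 0.243 yz 0.001 | al 39.5 ph 0.242 yz 0.001 | [ 0.29 -0.78  2.51 -0.09  0.61  1.68] [0.309 0.117 0.222] al 44.0 ph 0.222 yz 0.011
[0.36, 0.1] 0.12 al 38.8 ph 0.243 yz 0.001 | al 42.6 ph 0.239 yz 0.003 | [ 0.3  -0.51  2.51 -0.14  0.44  1.74] [0.335 0.125 0.161] al 49.3 ph 0.209 yz 0.016
[0.36, 0.15] 0.3 al 38.8 ph 0.243 yz 0.001 | al 38.8 ph 0.243 yz 0.001 | [ 0.7  -0.78  2.38 -0.52  0.8   2.25] [0.292 0.167 0.298] al 39.6 ph 0.217 yz 0.014
[0.36, 0.15] 0.2 al 38.8 ph 0.243 yz 0.001 | al 38.8 ph 0.243 yz 0.001 | [ 0.67 -0.72  2.51 -0.58  0.64  2.35] [0.29  0.163 0.22 ] al 41.9 ph 0.215 yz 0.014
[0.36, 0.15] 0.12 al 40.7 ph 0.245 yz -0.000 | al 43.0 ph 0.251 yz -0.003 | [ 0.64 -0.41  2.51 -0.71  0.46  2.53] [0.312 0.18  0.146] al 48.0 ph 0.194 yz 0.025
[0.36, 0.2] 0.3 al 38.8 ph 0.243 yz 0.001 | al 38.8 ph 0.243 
[... 671 characters left out ...]
63  2.54] [0.26  0.237 0.207] al 44.6 ph 0.394 yz -0.046
[0.33, 0.25] 0.12 al 42.6 ph 0.313 yz -0.025 | al 46.4 ph 0.403 yz -0.060 | [ 0.83 -0.39  2.51 -0.61  0.41  2.54] [0.263 0.249 0.135] al 49.8 ph 0.463 yz -0.078
[0.36, 0.0] 0.3 al 38.8 ph 0.243 yz 0.001 | al 38.8 ph 0.243 yz 0.001 | [-0.88 -0.78  2.38  0.83  1.27  0.28] [ 0.317 -0.025  0.295] al 40.5 ph 0.318 yz -0.036
[0.36, 0.0] 0.2 al 38.8 ph 0.243 yz 0.001 | al 39.5 ph 0.249 yz -0.002 | [-0.82 -0.78  2.51  0.81  1.14  0.24] [ 0.307 -0.016  0.224] al 43.4 ph 0.301 yz -0.027
[0.36, 0.0] 0.12 al 38.8 ph 0.243 yz 0.001 | al 42.1 ph 0.286 yz -0.020 | [-0.72 -0.47  2.51  0.86  0.92  0.08] [ 0.334 -0.027  0.158] al 47.6 ph 0.388 yz -0.066
```

```bash
cat >> sim.py <<'E'
def go(q,dst,n=10,roll=0,w=1.55,mx=.04):
    for i in range(n):
        p_,Rq=fk(q,V);T=Rq@Rc;d=(np.array(dst)-p_)/(n-i)
        if np.linalg.norm(d)>mx: d*=mx/np.linalg.norm(d)
        q,p_,T=run(q,[[*(T.T@d*100),roll]],w)
    return q,p_,T
E
python3 - <<'E'
from sim import *
q0=pose()[2]['qpos']
for z in (.12,.1,.08):
  for k in (10,20,30):
    q,p_,T=go(q0,[.45,.12,z+.03],10);q,p_,T=go(q,[.36,.10,z],6)
    for i in range(k): q,p_,T=run(q,[[*(T.T@[-.04,0,-.01]*100),0]],1.55)
    a=p_.round(3),desc(T)
    q,p_,T=go(q,[.40,.30,.2],10);b=desc(T)
    C=np.array([.46,.384,.022])
    q,p_,T=go(q,C-.08*T[:,0],10); c=desc(T)
    q,p_,T=go(q,C+.0188*T[:,0],10); print(z,k,a,'|',b,'|',c,'|',q.round(2),p_.round(3),desc(T))
E
```

```text
0.12 10 (array([0.197, 0.175, 0.195]), 'al 52.4 ph 0.245 yz 0.016') | al 52.4 ph 0.245 yz 0.016 | al 56.2 ph 0.326 yz -0.008 | [ 0.7   0.49  1.9  -0.67  0.28  2.54] [0.473 0.387 0.009] al 58.3 ph 0.370 yz -0.022
0.12 20 (array([0.106, 0.186, 0.163]), 'al 65.8 ph 0.422 yz -0.010') | al 65.8 ph 0.422 yz -0.010 | al 65.8 ph 0.422 yz -0.010 | [ 0.68  0.51  1.83 -0.27  0.41  2.08] [0.467 0.387 0.005] al 65.8 ph 0.422 yz -0.010
0.12 30 (array([0.015, 0.186, 0.146]), 'al 77.2 ph 0.907 yz -0.084') | al 77.2 ph 0.907 yz -0.084 | al 77.2 ph 0.907 yz -0.084 | [0.61 0.55 1.7  0.11 0.68 1.58] [0.463 0.387 0.004] al 77.2 ph 0.907 yz -0.084
0.1 10 (array([0.207, 0.184, 0.183]), 'al 53.2 ph 0.244 yz 0.013') | al 53.2 ph 0.244 yz 0.013 | al 56.6 ph 0.316 yz -0.008 | [ 0.7   0.49  1.89 -0.66  0.29  2.54] [0.473 0.386 0.009] al 58.6 ph 0.360 yz -0.022
0.1 20 (array([0.105, 0.186, 0.162]), 'al 66.3 ph 0.430 yz -0.016') | al 66.3 ph 0.430 yz -0.016 | al 66.3 ph 0.430 yz -0.016 | [ 0.68  0.51  1.83 -0.24  0.42  2.06] [0.467 0.387 0.005] al 66.3 ph 0.430 yz -0.016
0.1 30 (array([0.014, 0.186, 0.145]), 'al 77.5 ph 0.940 yz -0.090') | al 77.5 ph 0.940 yz -0.090 | al 77.5 ph 0.940 yz -0.090 | [0.6  0.56 1.7  0.11 0.69 1.58] [0.462 0.387 0.004] al 77.5 ph 0.940 yz -0.090
0.08 10 (array([ 0.248,  0.254, -0.047]), 'al 46.5 ph 0.217 yz 0.013') | al 39.5 ph 0.404 yz -0.085 | al 39.5 ph 0.404 yz -0.085 | [ 0.74  0.54  2.06  3.87  0.4  -1.92] [0.473 0.39  0.01 ] al 39.5 ph 0.404 yz -0.085
0.08 20 (array([ 0.044,  0.205, -0.221]), 'al 52.0 ph 0.487 yz -0.112') | al 50.5 ph 0.476 yz -0.110 | al 46.5 ph 0.559 yz -0.161 | [ 0.67  0.5   2.03  3.62  0.16 -1.73] [0.471 0.391 0.008] al 46.5 ph 0.559 yz -0.161
0.08 30 (array([-0.134,  0.214, -0.357]), 'al 63.3 ph 0.889 yz -0.225') | al 63.9 ph 0.838 yz -0.203 | al 63.9 ph 0.838 yz -0.203 | [0.59 0.5  1.86 0.32 0.36 1.53] [0.466 0.39  0.005] al 63.9 ph 0.838 yz -0.203
```

```bash
python3 - <<'E'
from sim import *
q0=pose()[2]['qpos']
for d in (.03,.0):
 for k in (0,3,5,7):
    q,p_,T=go(q0,[.45,.12,.15],10);q,p_,T=go(q,[.36,.10,.12],6)
    for i in range(k): q,p_,T=run(q,[[*(T.T@[-.04,0,-.01]*100),0]],1.55)
    a=p_.round(3),desc(T),q.round(2)
    q,p_,T=go(q,[.40,.30,.2],10);b=desc(T)
    C=np.array([.488-d,.388-d*.13,.022])
    q,p_,T=go(q,C-.08*T[:,0],10); c=desc(T)
    q,p_,T=go(q,C+.0188*T[:,0],14); print(d,k,a,'|',b,'|',c,'|',q.round(2),p_.round(3),desc(T))
E
```

```text
0.03 0 (array([0.4  , 0.113, 0.139]), 'al 41.7 ph 0.238 yz 0.003', array([ 0.14, -0.27,  2.51,  0.92,  0.1 ,  0.58])) | al 44.5 ph 0.299 yz -0.017 | al 51.8 ph 0.461 yz -0.069 | [ 0.66  0.48  1.95 -0.71  0.12  2.54] [0.472 0.388 0.011] al 54.5 ph 0.526 yz -0.090
0.03 3 (array([0.353, 0.15 , 0.156]), 'al 45.0 ph 0.220 yz 0.012', array([ 0.39, -0.41,  2.51, -0.44,  0.29,  2.1 ])) | al 46.8 ph 0.260 yz -0.000 | al 53.7 ph 0.412 yz -0.047 | [ 0.68  0.48  1.93 -0.69  0.19  2.54] [0.471 0.388 0.01 ] al 56.1 ph 0.468 yz -0.065
0.03 5 (array([0.303, 0.18 , 0.166]), 'al 46.7 ph 0.199 yz 0.022', array([ 0.67, -0.5 ,  2.51, -0.67,  0.52,  2.5 ])) | al 48.2 ph 0.233 yz 0.011 | al 54.9 ph 0.378 yz -0.032 | [ 0.69  0.49  1.92 -0.68  0.23  2.54] [0.471 0.387 0.009] al 57.1 ph 0.430 yz -0.049
0.03 7 (array([0.251, 0.184, 0.184]), 'al 48.9 ph 0.208 yz 0.022', array([ 0.87, -0.64,  2.51, -0.62,  0.76,  2.54])) | al 49.2 ph 0.217 yz 0.019 | al 55.7 ph 0.355 yz -0.022 | [ 0.7   0.49  1.91 -0.67  0.25  2.54] [0.47  0.387 0.009] al 57.8 ph 0.403 yz -0.037
0.0 0 (array([0.4  , 0.113, 0.139]), 'al 41.7 ph 0
[... 295 characters left out ...]
41,  2.51, -0.44,  0.29,  2.1 ])) | al 46.8 ph 0.260 yz -0.000 | al 53.2 ph 0.395 yz -0.042 | [ 0.66  0.52  1.87 -0.7   0.19  2.54] [0.501 0.392 0.009] al 55.2 ph 0.439 yz -0.056
0.0 5 (array([0.303, 0.18 , 0.166]), 'al 46.7 ph 0.199 yz 0.022', array([ 0.67, -0.5 ,  2.51, -0.67,  0.52,  2.5 ])) | al 48.2 ph 0.233 yz 0.011 | al 54.2 ph 0.359 yz -0.027 | [ 0.67  0.53  1.86 -0.69  0.23  2.54] [0.5   0.391 0.009] al 56.2 ph 0.400 yz -0.040
0.0 7 (array([0.251, 0.184, 0.184]), 'al 48.9 ph 0.208 yz 0.022', array([ 0.87, -0.64,  2.51, -0.62,  0.76,  2.54])) | al 49.2 ph 0.217 yz 0.019 | al 54.9 ph 0.334 yz -0.016 | [ 0.68  0.53  1.85 -0.68  0.26  2.54] [0.5   0.391 0.009] al 56.8 ph 0.373 yz -0.029
```

```bash
cat > srch.py <<'E'
from sim import *
q0=pose()[2]['qpos'];rng=np.random.default_rng(0);res=[]
for S in ([.40,.12,.16],[.40,.2,.2],[.38,.1,.22],[.42,.0,.15]):
  qs,ps,Ts=go(q0,S,12)
  for _ in range(14):
    d=rng.normal(size=3);d/=np.linalg.norm(d);d*=.04
    if d[0]>.01: continue
    q,p_,T=qs,ps,Ts;ok=True;n=0
    for i in range(12):
        q2,p2,T2=run(q,[[*(T.T@d*100),0]],1.55)
        if p2[0]<.29 or p2[2]<.09 or q2[4]<.12: break
        q,p_,T=q2,p2,T2;n+=1
    res.append((np.degrees(np.arcsin(-T[2,0])),S,d.round(3),n,p_.round(2),q.round(2),desc(T)))
res.sort(key=lambda r:-r[0])
for r in res[:8]: print(r[1:])
E
timeout 500 python3 srch.py
```

```text
([0.38, 0.1, 0.22], array([-0.007,  0.038, -0.01 ]), 12, array([0.38, 0.43, 0.21]), array([ 0.93,  0.06,  1.96, -0.6 ,  0.53,  2.54]), 'al 48.8 ph 0.481 yz -0.066')
([0.42, 0.0, 0.15], array([-0.037,  0.007, -0.015]), 10, array([ 0.3 , -0.03,  0.18]), array([-0.85, -0.59,  2.51,  0.78,  1.09,  0.1 ]), 'al 48.7 ph 0.398 yz -0.071')
([0.42, 0.0, 0.15], array([-0.039,  0.008, -0.005]), 9, array([ 0.29, -0.01,  0.21]), array([-0.81, -0.78,  2.51,  0.76,  1.19,  0.26]), 'al 46.6 ph 0.371 yz -0.060')
([0.4, 0.12, 0.16], array([-0.03 , -0.023, -0.013]), 9, array([ 0.29, -0.1 ,  0.17]), array([-1.13, -0.49,  2.51,  0.85,  1.15, -0.2 ]), 'al 46.2 ph 0.292 yz -0.023')
([0.4, 0.2, 0.2], array([0.001, 0.04 , 0.004]), 12, array([0.46, 0.62, 0.31]), array([ 1.04,  0.44,  1.27, -0.61,  0.88,  2.54]), 'al 45.1 ph 0.365 yz -0.023')
([0.4, 0.12, 0.16], array([-0.036, -0.018,  0.001]), 8, array([ 0.3 , -0.03,  0.22]), array([-0.88, -0.78,  2.51,  0.79,  1.18,  0.2 ]), 'al 44.7 ph 0.289 yz -0.022')
([0.38, 0.1, 0.22], array([-0.035, -0.003, -0.019]), 5, array([0.3 , 0.14, 0.22]), array([ 0.46, -0.78,  2.51, -0.3 ,  0.65,  1.96]), 'al 44.0 ph 0.217 yz 0.014')
([0.4, 0.12, 0.16], array([-0.039, -0.008, -0.006]), 5, array([0.3 , 0.13, 0.22]), array([ 0.4 , -0.78,  2.51, -0.22,  0.63,  1.86]), 'al 43.9 ph 0.220 yz 0.012')
```

```bash
cat > zig.py <<'E'
from sim import *
q0=pose()[2]['qpos']
print('cup',back('top',(114,175),.05),back('scene',(417,300),.035))
for S in ([.40,.134,.24],[.40,.134,.30],[.40,.08,.26]):
  for dz in (.0,.02):
    q,p_,T=go(q0,S,12);tr=[desc(T)+str(p_.round(2))]
    for i in range(20):
        up=np.array([0,0,1.]);n=T[:,2]  # tool z: push inward-down
        t=-T[:,0]
        d=n*.035+(t*dz if i%2 else -t*dz)
        q,p_,T=run(q,[[*(T.T@d*100),0]],1.55)
        if i%5==4: tr.append(desc(T)+str(p_.round(2))+str(q.round(2)))
    print(S,dz,*tr,sep='\n  ')
E
timeout 500 python3 zig.py
```

```text
cup [[0.62109402 0.41745803 0.05      ]] [[0.62986207 0.42295515 0.035     ]]
[0.4, 0.134, 0.24]
  0.0
  al 38.8 ph 0.243 yz 0.001[0.4  0.13 0.24]
  al 42.5 ph 0.223 yz 0.010[0.36 0.15 0.16][ 0.36 -0.41  2.51 -0.45  0.23  2.08]
  al 48.1 ph 0.206 yz 0.020[0.34 0.17 0.12][ 0.5  -0.28  2.51 -0.8   0.28  2.54]
  al 54.3 ph 0.201 yz 0.025[0.31 0.18 0.09][ 0.61 -0.23  2.51 -0.71  0.36  2.54]
  al 60.5 ph 0.190 yz 0.032[0.26 0.2  0.08][ 0.76 -0.24  2.51 -0.59  0.49  2.54]
[0.4, 0.134, 0.24]
  0.02
  al 38.8 ph 0.243 yz 0.001[0.4  0.13 0.24]
  al 42.2 ph 0.225 yz 0.010[0.38 0.15 0.14][ 0.34 -0.31  2.51 -0.72  0.13  2.35]
  al 48.1 ph 0.212 yz 0.017[0.35 0.17 0.11][ 0.48 -0.25  2.51 -0.82  0.24  2.54]
  al 54.6 ph 0.222 yz 0.014[0.33 0.18 0.07][ 0.52 -0.15  2.51 -0.77  0.24  2.54]
  al 60.6 ph 0.200 yz 0.025[0.27 0.2  0.06][ 0.71 -0.19  2.51 -0.61  0.43  2.54]
[0.4, 0.134, 0.3]
  0.0
  al 38.8 ph 0.243 yz 0.001[0.4  0.13 0.3 ]
  al 41.4 ph 0.231 yz 0.007[0.33 0.13 0.22][ 0.32 -0.68  2.51 -0.16  0.46  1.76]
  al 46.2 ph 0.185 yz 0.028[0.29 0.17 0.19][ 0.7  -0.62  2.51 -0.6   0.64  2.42]
  al 
[... 654 characters left out ...]
06 0.2 ][-0.16 -0.59  2.51  0.63  0.52  0.73]
  al 47.9 ph 0.285 yz -0.019[0.36 0.02 0.17][-0.35 -0.52  2.51  0.72  0.65  0.48]
  al 52.0 ph 0.355 yz -0.050[ 0.33 -0.05  0.13][-0.74 -0.38  2.51  0.81  0.85  0.05]
  al 53.5 ph 0.432 yz -0.085[ 0.24 -0.14  0.05][-1.3  -0.06  2.51  0.79  0.97 -0.58]
[0.4, 0.08, 0.26]
  0.02
  al 38.8 ph 0.243 yz 0.001[0.4  0.08 0.26]
  al 42.5 ph 0.252 yz -0.004[0.38 0.06 0.18][-0.12 -0.48  2.51  0.73  0.41  0.63]
  al 47.8 ph 0.285 yz -0.019[0.37 0.03 0.15][-0.32 -0.44  2.51  0.79  0.57  0.42]
  al 51.7 ph 0.352 yz -0.049[ 0.36 -0.04  0.08][-0.59 -0.13  2.51  1.07  0.61 -0.16]
  al 53.1 ph 0.430 yz -0.085[ 0.28 -0.13 -0.  ][-1.15  0.19  2.51  1.05  0.76 -0.77]
```

```bash
python3 - <<'E'
from plan import *
rows([.40,.12,.25],step=4)
E
```

```text
7 rows
[np.float64(0.77), np.float64(1.7), np.float64(3.19), 0.0]
```

{"op": "play_rows", "data": {
  "increments": [
    [[65,0.8,1.7,3.2,0],[65,0.8,1.7,3.2,0],[65,0.8,1.7,3.2,0],[65,0.8,1.7,3.2,0],[65,0.8,1.7,3.2,0],[65,0.8,1.7,3.2,0],[65,0.8,1.7,3.2,0],[65,0,0,3.5,0],[65,0,0,3.5,0],[65,0,0,3.5,0]]
  ]
}}

```text
time_s: 16.52
ee_pos: [0.3678, 0.1163, 0.1993]
eef_rot: [3.138, 0.694, 0.232]
force: [-0.4, -0.5, -1.0]
grip_width: 0.07
```

```bash
python3 - <<'E'
from sim import *
show(); print(desc(pose()[1]))
E
```

```text
t 16.52 p [0.3678 0.1163 0.1993] q [ 0.187 -0.551  2.518  0.117  0.3    1.427] F [-0.4 -0.5 -1. ] w 0.07
 x [ 0.748  0.177 -0.639] y [ 0.232 -0.973  0.002] z [-0.621 -0.15  -0.769]
al 39.7 ph 0.232 yz 0.002
```

{"op": "play_rows", "data": {
  "increments": [
    [[65,0,0,4,0],[65,0,0,4,0],[65,0,0,4,0],[65,0,0,4,0],[65,0,0,4,0]]
  ]
}}

```text
time_s: 16.93
ee_pos: [0.3524, 0.148, 0.1408]
eef_rot: [3.115, 0.809, 0.199]
force: [0.3, -0.4, 0.2]
grip_width: 0.0696
```

```bash
python3 - <<'E'
from sim import *
show(); print(desc(pose()[1]))
E
```

```text
t 16.93 p [0.3524 0.148  0.1408] q [ 0.4   -0.366  2.52  -0.537  0.273  2.211] F [ 0.3 -0.4  0.2] w 0.0696
 x [ 0.677  0.136 -0.724] y [ 0.216 -0.976  0.018] z [-0.704 -0.169 -0.69 ]
al 46.4 ph 0.199 yz 0.018
```

{"op": "play_rows", "data": {
  "increments": [
    [[65,-0.5,1,4,0],[65,-0.5,1,4,0],[65,-0.5,1,4,0],[65,-0.5,1,4,0]]
  ]
}}

```text
time_s: 17.27
ee_pos: [0.3311, 0.15, 0.1155]
eef_rot: [3.071, 0.9, 0.14]
force: [0.0, 0.1, -0.6]
grip_width: 0.07
```

```bash
python3 - <<'E'
from sim import *
show(); print(desc(pose()[1]))
E
```

```text
t 17.27 p [0.3311 0.15   0.1155] q [ 0.478 -0.32   2.52  -0.621  0.362  2.358] F [ 0.   0.1 -0.6] w 0.07
 x [ 0.616  0.087 -0.783] y [ 0.194 -0.98   0.044] z [-0.764 -0.179 -0.62 ]
al 51.6 ph 0.140 yz 0.044
```

```bash
python3 - <<'E'
from sim import *
q0=pose()[2]['qpos']
for S in ([.38,.09,.18],[.38,.07,.18],[.38,.05,.2],[.38,.03,.2]):
    q,p_,T=go(q0,S,4);tr=[desc(T)+str(p_.round(2))]
    for i in range(12):
        q,p_,T=run(q,[[0,0,4,0]],1.55)
        if i%4==3: tr.append(desc(T)+str(p_.round(2))+str(q.round(2)))
    print(S,*tr,sep='\n  ')
E
```

```text
[0.38, 0.09, 0.18]
  al 51.6 ph 0.140 yz 0.044[0.38 0.09 0.18]
  al 55.1 ph 0.121 yz 0.049[0.33 0.09 0.14][ 0.18 -0.49  2.51 -0.07  0.51  1.59]
  al 59.8 ph 0.074 yz 0.063[0.29 0.11 0.14][ 0.35 -0.53  2.51 -0.23  0.66  1.87]
  al 63.4 ph -0.010 yz 0.089[0.22 0.14 0.14][ 0.76 -0.61  2.51 -0.4   0.93  2.33]
[0.38, 0.07, 0.18]
  al 51.6 ph 0.140 yz 0.044[0.38 0.07 0.18]
  al 55.3 ph 0.134 yz 0.043[0.33 0.06 0.14][-0.   -0.52  2.51  0.15  0.55  1.26]
  al 60.2 ph 0.127 yz 0.040[0.3  0.05 0.15][-0.04 -0.6   2.51  0.13  0.72  1.24]
  al 64.8 ph 0.127 yz 0.035[0.25 0.03 0.16][-0.18 -0.78  2.51  0.15  1.    1.13]
[0.38, 0.05, 0.2]
  al 51.6 ph 0.140 yz 0.044[0.38 0.05 0.2 ]
  al 54.9 ph 0.147 yz 0.037[0.32 0.02 0.16][-0.21 -0.63  2.51  0.32  0.7   0.95]
  al 59.3 ph 0.179 yz 0.020[ 0.27 -0.02  0.17][-0.56 -0.76  2.51  0.42  1.01  0.64]
  al 62.0 ph 0.250 yz -0.011[ 0.19 -0.09  0.17][-1.34 -0.77  2.51  0.49  1.43 -0.07]
[0.38, 0.03, 0.2]
  al 51.6 ph 0.140 yz 0.044[0.38 0.03 0.2 ]
  al 54.8 ph 0.159 yz 0.032[ 0.32 -0.01  0.16][-0.4  -0.62  2.51  0.46  0.76  0.69]
  al 58.5 ph 0.217 yz 0.004[ 0.26 -0.07  0.16][-0.91 -0.65  2.51  0.56  1.09  0.22]
  al 59.8 ph 0.282 yz -0.025[ 0.15 -0.15  0.13][-1.64 -0.48  2.51  0.51  1.33 -0.48]
```

```bash
python3 - <<'E'
from sim import *
q0=pose()[2]['qpos']
rows([.38,.035,.165],step=3.5)
for S in ([.38,.035,.165],):
  for a in (0,1,2):
    q,p_,T=go(q0,S,4,roll=1);tr=[desc(T)+str(p_.round(2))]
    for i in range(10):
        q,p_,T=run(q,[[a,0,4,0]],1.55)
        if i%3==2: tr.append(desc(T)+str(p_.round(2))+str(q.round(2)))
    print(S,a,*tr,sep='\n  ')
E
```

```text
4 rows
[np.float64(-0.47), np.float64(3.11), np.float64(-1.19), 0.0]
[0.38, 0.035, 0.165]
  0
  al 51.6 ph 0.140 yz 0.001[0.38 0.04 0.17]
  al 54.4 ph 0.149 yz -0.003[0.35 0.02 0.14][-0.2  -0.45  2.51  0.4   0.52  0.94]
  al 58.1 ph 0.171 yz -0.013[0.33 0.   0.12][-0.3  -0.45  2.51  0.43  0.62  0.83]
  al 61.5 ph 0.213 yz -0.029[ 0.31 -0.03  0.12][-0.5  -0.47  2.51  0.47  0.76  0.63]
[0.38, 0.035, 0.165]
  1
  al 51.6 ph 0.140 yz 0.001[0.38 0.04 0.17]
  al 54.3 ph 0.148 yz -0.003[0.37 0.03 0.1 ][-0.16 -0.29  2.51  0.53  0.36  0.82]
  al 57.4 ph 0.167 yz -0.011[0.37 0.01 0.03][-0.21 -0.01  2.51  1.09  0.23  0.19]
  al 59.6 ph 0.193 yz -0.022[ 0.36 -0.01 -0.06][-0.31  0.36  2.51  2.27  0.32 -1.12]
[0.38, 0.035, 0.165]
  2
  al 51.6 ph 0.140 yz 0.001[0.38 0.04 0.17]
  al 53.9 ph 0.147 yz -0.003[0.38 0.03 0.07][-0.14 -0.12  2.51  0.88  0.22  0.47]
  al 55.7 ph 0.157 yz -0.007[ 0.38  0.02 -0.05][-0.17  0.37  2.51  2.6   0.37 -1.33]
  al 55.9 ph 0.159 yz -0.008[ 0.32  0.01 -0.17][-0.28  0.95  2.5   2.83  0.88 -1.73]
```

Pure +z pushes work well here: about 61.5° after 9 rows, with heading near 0.21.

{"op": "play_rows", "data": {
  "increments": [
    [[65,-0.5,3.1,-1.2,1],[65,-0.5,3.1,-1.2,1],[65,-0.5,3.1,-1.2,1],[65,-0.5,3.1,-1.2,1],[65,0,0,4,0],[65,0,0,4,0],[65,0,0,4,0],[65,0,0,4,0],[65,0,0,4,0]]
  ]
}}

```text
time_s: 18.02
ee_pos: [0.3121, 0.1234, 0.1003]
eef_rot: [3.045, 1.02, 0.062]
force: [0.8, -0.5, 0.4]
grip_width: 0.0696
```

```bash
python3 - <<'E'
from sim import *
show(); print(desc(pose()[1]))
E
```

```text
t 18.02 p [0.3121 0.1234 0.1003] q [ 0.413 -0.337  2.52  -0.409  0.469  2.146] F [ 0.8 -0.5  0.4] w 0.0696
 x [ 0.522  0.032 -0.852] y [ 0.143 -0.988  0.05 ] z [-0.841 -0.148 -0.521]
al 58.4 ph 0.062 yz 0.050
```

```bash
python3 - <<'E'
from sim import *
q0=pose()[2]['qpos']
C=np.array([.46,.384,.022])
for rl in (0,.5,.8):
    q,p_,T=go(q0,[.40,.25,.25],10,roll=rl);b=desc(T)
    q,p_,T=go(q,C-.08*T[:,0],10); c=desc(T)
    q,p_,T=go(q,C+.0188*T[:,0],14); print(rl,b,'|',c,'|',q.round(2),p_.round(3),desc(T))
for S in ([.38,.0,.2],[.38,-.05,.2],[.38,.03,.165]):
    q,p_,T=go(q0,[.38,.1,.2],4,roll=1.3);q,p_,T=go(q,S,5);tr=[desc(T)+str(p_.round(2))]
    for i in range(9):
        q,p_,T=run(q,[[0,0,4,0]],1.55)
        if i%3==2: tr.append(desc(T)+str(p_.round(2))+str(q.round(2)))
    print(S,*tr,sep='\n  ')
E
```

```text
0 al 58.4 ph 0.062 yz 0.050 | al 61.7 ph 0.130 yz 0.032 | [ 0.73  0.52  1.82 -0.56  0.47  2.54] [0.471 0.384 0.007] al 63.5 ph 0.167 yz 0.021
0.5 al 58.4 ph 0.062 yz 0.005 | al 62.9 ph 0.179 yz -0.022 | [ 0.72  0.52  1.82 -0.49  0.45  2.54] [0.47  0.385 0.007] al 64.3 ph 0.222 yz -0.033
0.8 al 58.4 ph 0.062 yz -0.023 | al 63.4 ph 0.212 yz -0.055 | [ 0.71  0.51  1.82 -0.45  0.44  2.54] [0.47  0.385 0.006] al 64.7 ph 0.259 yz -0.065
[0.38, 0.0, 0.2]
  al 58.4 ph 0.062 yz 0.003[0.38 0.   0.2 ]
  al 59.5 ph 0.066 yz 0.001[ 0.3  -0.01  0.16][-0.34 -0.66  2.51  0.28  0.81  1.02]
  al 62.7 ph 0.093 yz -0.010[ 0.26 -0.03  0.17][-0.57 -0.78  2.51  0.33  1.05  0.81]
  al 65.4 ph 0.165 yz -0.036[ 0.21 -0.08  0.16][-1.04 -0.78  2.51  0.42  1.27  0.36]
[0.38, -0.05, 0.2]
  al 58.4 ph 0.062 yz 0.003[ 0.38 -0.05  0.2 ]
  al 59.1 ph 0.071 yz -0.001[ 0.29 -0.06  0.15][-0.66 -0.61  2.51  0.46  0.88  0.6 ]
  al 61.6 ph 0.126 yz -0.024[ 0.23 -0.11  0.15][-1.1  -0.65  2.51  0.51  1.15  0.21]
  al 62.5 ph 0.181 yz -0.046[ 0.14 -0.15  0.14][-1.68 -0.56  2.51  0.47  1.36 -0.33]
[0.38, 0.03, 0.165]
  al 58.4 ph 0.062 yz 0.003[0.38 0.03 0.17]
  al 60.3 ph 0.059 yz 0.004[0.32 0.03 0.13][-0.1  -0.52  2.51  0.13  0.64  1.32]
  al 63.9 ph 0.052 yz 0.006[0.28 0.03 0.14][-0.08 -0.63  2.51  0.08  0.8   1.38]
  al 67.1 ph 0.037 yz 0.011[0.24 0.03 0.16][-0.04 -0.78  2.51  0.04  1.01  1.45]
```

```bash
python3 - <<'E'
from plan import *
rows([.39,.25,.25],step=2.5)
E
```

```text
9 rows
[np.float64(-0.92), np.float64(-1.18), np.float64(-1.8), 0.0]
```

{"op": "play_rows", "data": {
  "increments": [
    [[65,-0.9,-1.2,-1.8,0.2],[65,-0.9,-1.2,-1.8,0.2],[65,-0.9,-1.2,-1.8,0.2],[65,-0.9,-1.2,-1.8,0.2],[65,-0.9,-1.2,-1.8,0.2],[65,-0.9,-1.2,-1.8,0.2],[65,-0.9,-1.2,-1.8,0.2],[65,-0.9,-1.2,-1.8,0.2],[65,-0.9,-1.2,-1.8,0.2],[65,0,0,0,0]]
  ]
}}

```text
time_s: 18.85
ee_pos: [0.3935, 0.2515, 0.2519]
eef_rot: [3.082, 1.017, 0.069]
force: [0.7, 0.2, 0.2]
grip_width: 0.0703
```

```bash
python3 - <<'E'
from sim import *
show(); P,R,o_=pose();print(desc(R))
C=np.array([.452,.383,.024])
q,p_,T=go(o_['qpos'],C-.08*R[:,0],10); print(p_,desc(T),q.round(2))
q,p_,T=go(q,C+.0188*T[:,0],10); print(p_,desc(T),q.round(2))
rows(C-.08*R[:,0],step=2.5)
Cm=cam('wrist');im=ctrl.camera('wrist')[:,:,::-1].copy()
from fit import world
def rect(a,b,z): return np.array([(-a,-b,z),(a,-b,z),(a,b,z),(-a,b,z),(-a,-b,z)])
for z in (0,.028): cv2.polylines(im,[proj('wrist',world([.4883,.3877,.128],rect(.06,.025,z)),Cm).astype(int)],False,(0,255,0))
cv2.imwrite('pics/w8.png',im)
E
```

```text
t 18.85 p [0.3935 0.2515 0.2519] q [ 0.66  -0.176  2.012 -0.393  0.871  2.291] F [0.7 0.2 0.2] w 0.0703
 x [ 0.524  0.036 -0.851] y [ 0.119 -0.992  0.031] z [-0.843 -0.118 -0.525]
al 58.3 ph 0.069 yz 0.031
[0.42020767 0.37354244 0.10061837] al 62.2 ph 0.159 yz 0.009 [ 0.79  0.28  1.9  -0.5   0.62  2.54]
[0.46309662 0.38338196 0.00944517] al 63.8 ph 0.199 yz -0.002 [ 0.73  0.5   1.84 -0.53  0.46  2.54]
9 rows
[np.float64(1.66), np.float64(-1.45), np.float64(0.61), 0.0]
```

View pics/w8.png

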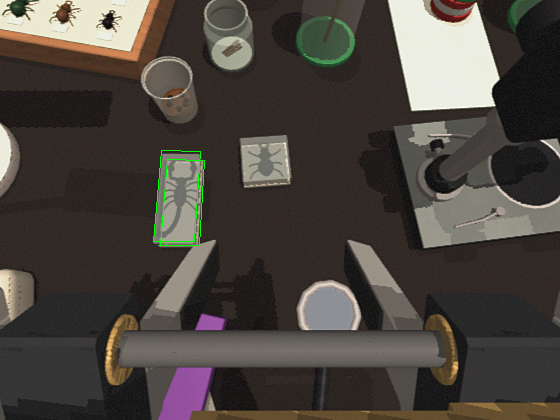

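The wrist view shows the clear scorpion block at (180,198), and the fitted outline lies on its edges. The cup stands beyond its far end at (172,95), and the square block is clear to the right.

{"op": "play_rows", "data": {
  "increments": [
    [[65,1.6,-1.5,0.6,0],[65,1.6,-1.5,0.6,0],[65,1.6,-1.5,0.6,0],[65,1.6,-1.5,0.6,0],[65,1.6,-1.5,0.6,0],[65,1.6,-1.5,0.6,0],[65,1.6,-1.5,0.6,0],[65,1.6,-1.5,0.6,0],[65,1.6,-1.5,0.6,0],[65,0,0,0,0]]
  ]
}}

```text
time_s: 19.73
ee_pos: [0.4232, 0.3651, 0.1104]
eef_rot: [3.099, 1.075, 0.125]
force: [-0.3, -1.3, 0.1]
grip_width: 0.0701
```

```bash
python3 - <<'E'
from sim import *
show(); P,R,o_=pose();print(desc(R))
C=np.array([.452,.383,.024])
q,p_,T=go(o_['qpos'],C-.04*R[:,0],8); print(p_,desc(T),q.round(2))
q,p_,T=go(q,C+.0188*T[:,0],8); print(p_,desc(T),q.round(2))
rows(C-.04*R[:,0],step=1.5)
E
```

```text
t 19.73 p [0.4232 0.3651 0.1104] q [ 0.788  0.255  1.907 -0.511  0.641  2.553] F [-0.3 -1.3  0.1] w 0.0701
 x [ 0.472  0.059 -0.88 ] y [ 0.162 -0.987  0.02 ] z [-0.867 -0.152 -0.475]
al 61.6 ph 0.125 yz 0.020
[0.4360268  0.37903651 0.06166214] al 63.3 ph 0.164 yz 0.010 [ 0.77  0.37  1.88 -0.51  0.56  2.54]
[0.46185579 0.38376628 0.00848697] al 64.1 ph 0.185 yz 0.004 [ 0.74  0.51  1.83 -0.53  0.47  2.54]
4 rows
[np.float64(1.27), np.float64(-0.37), np.float64(0.33), 0.0]
```

{"op": "play_rows", "data": {
  "increments": [
    [[65,1.3,-0.4,0.3,0],[65,1.3,-0.4,0.3,0],[65,1.3,-0.4,0.3,0],[65,1.3,-0.4,0.3,0],[65,0,0,0,0]]
  ]
}}

```text
time_s: 20.15
ee_pos: [0.4423, 0.3772, 0.0672]
eef_rot: [3.112, 1.093, 0.151]
force: [0.0, -0.5, 0.3]
grip_width: 0.0702
```

```bash
python3 - <<'E'
from sim import *
show(); P,R,o_=pose();print(desc(R), 'grasp',P-.0188*R[:,0])
C=np.array([.452,.383,.024])
rows(C,grasp=True,step=.8)
cv2.imwrite('pics/w9.png',ctrl.camera('wrist')[:,:,::-1])
E
```

```text
t 20.15 p [0.4423 0.3772 0.0672] q [ 0.767  0.368  1.871 -0.52   0.565  2.553] F [ 0.  -0.5  0.3] w 0.0702
 x [ 0.455  0.069 -0.888] y [ 0.176 -0.984  0.013] z [-0.873 -0.162 -0.46 ]
al 62.6 ph 0.151 yz 0.013 grasp [0.43376019 0.37586248 0.08393268]
8 rows
[np.float64(0.78), np.float64(-0.06), np.float64(0.13), 0.0]
```

View pics/w9.png

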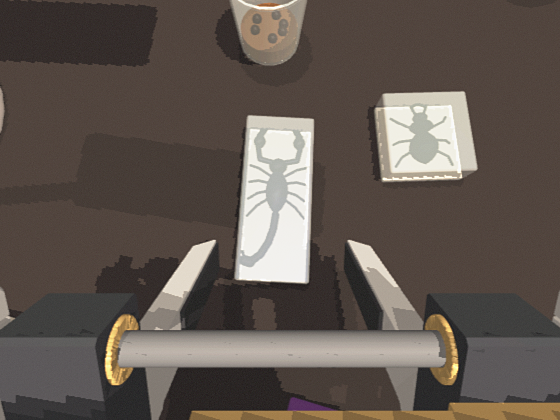

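The fingers straddle the block's near half, with its near end at (270,275), evenly and in line. Lowering now.

{"op": "play_rows", "data": {
  "increments": [
    [[65,0.8,0,0.1,0],[65,0.8,0,0.1,0],[65,0.8,-0.1,0.1,0],[65,0.8,-0.1,0.1,0],[65,0.8,-0.1,0.1,0],[65,0.8,-0.1,0.2,0],[65,0.7,-0.1,0.1,0],[65,0,0,0,0]]
  ]
}}

```text
time_s: 20.87
ee_pos: [0.4653, 0.384, 0.0198]
eef_rot: [3.125, 1.107, 0.173]
force: [0.6, -0.3, -0.7]
grip_width: 0.0697
```

```bash
python3 - <<'E'
from sim import *
show(); P,R,o_=pose();print(desc(R), 'grasp',P-.0188*R[:,0])
C=np.array([.452,.383,.0225])
rows(C,grasp=True,step=.5)
E
```

```text
t 20.87 p [0.4653 0.384  0.0198] q [ 0.736  0.489  1.827 -0.538  0.485  2.554] F [ 0.6 -0.3 -0.7] w 0.0697
 x [ 0.441  0.077 -0.894] y [ 0.187 -0.982  0.007] z [-0.878 -0.171 -0.447]
al 63.4 ph 0.173 yz 0.007 grasp [0.45704422 0.38254396 0.03664348]
4 rows
[np.float64(0.26), np.float64(-0.04), np.float64(0.27), 0.0]
```

{"op": "play_rows", "data": {
  "increments": [
    [[65,0.3,0,0.25,0],[65,0.3,0,0.25,0],[65,0.3,0,0.25,0],[65,0.2,0,0.2,0],[65,0,0,0,0]]
  ],
  "newtons": 35
}}

```text
time_s: 21.28
ee_pos: [0.4643, 0.3822, 0.0093]
eef_rot: [3.132, 1.113, 0.184]
force: [-0.8, 0.4, 0.9]
grip_width: 0.0701
```

```bash
python3 - <<'E'
from sim import *
show(); P,R,o_=pose();print(desc(R), 'grasp',P-.0188*R[:,0])
E
```

```text
t 21.28 p [0.4643 0.3822 0.0093] q [ 0.731  0.505  1.834 -0.54   0.463  2.554] F [-0.8  0.4  0.9] w 0.0701
 x [ 0.434  0.081 -0.897] y [ 0.192 -0.981  0.004] z [-0.88  -0.174 -0.442]
al 63.8 ph 0.184 yz 0.004 grasp [0.45611996 0.38066564 0.0261498 ]
```

{"op": "play_rows", "data": {
  "increments": [
    [[65,0.2,-0.05,0.1,0],[65,0.15,-0.05,0.1,0],[100,0,0,0,0],[135,0,0,0,0],[135,0,0,0,0],[135,0,0,0,0],[135,0,0,0,0],[135,0,0,0,0],[135,0,0,0,0]]
  ]
}}

```text
time_s: 22.03
ee_pos: [0.4648, 0.3831, 0.0064]
eef_rot: [3.134, 1.115, 0.188]
force: [-0.8, 0.1, 0.6]
grip_width: 0.05
```

```bash
python3 - <<'E'
from sim import *
show(); P,R,o_=pose();print(desc(R), 'grasp',P-.0188*R[:,0])
cv2.imwrite('pics/w10.png',ctrl.camera('wrist')[:,:,::-1])
E
```

```text
t 22.03 p [0.4648 0.3831 0.0064] q [ 0.731  0.512  1.831 -0.54   0.459  2.554] F [-0.8  0.1  0.6] w 0.05
 x [ 0.433  0.082 -0.898] y [ 0.193 -0.981  0.003] z [-0.881 -0.175 -0.441]
al 63.9 ph 0.188 yz 0.003 grasp [0.45664375 0.38155255 0.02325917]
```

View pics/w10.png

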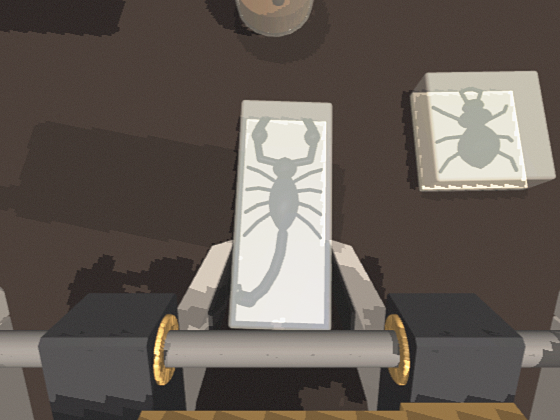

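```bash
python3 - <<'E'
from sim import *
P,R,o_=pose();q=o_['qpos']
W=[P,[.465,.383,.106],[.42,.33,.18],[.39,.15,.2],[.39,-.08,.2],[.425,-.093,.068],[.555,-.0685,.062],[.555,-.0685,.0384]]
for a,b in zip(W[:-1],W[1:]):
    a=np.array(a);b=np.array(b);n=int(np.ceil(np.linalg.norm(b-a)/.04));mq=0
    for i in range(n):
        q2,e=ik(a+(b-a)*(i+1)/n,R,np.clip(q,lo+.001,hi-.001));mq=max(mq,np.abs(q2-q).max());q=q2
    print(b,n,q.round(2),'err',round(e,4),'maxdq',round(mq,2))
E
```

```text
[0.465 0.383 0.106] 3 [ 0.73  0.34  1.79 -0.38  0.65  2.37] err 0.0 maxdq 0.07
[0.42 0.33 0.18] 3 [ 0.71  0.09  1.9  -0.32  0.77  2.27] err 0.0 maxdq 0.08
[0.39 0.15 0.2 ] 5 [ 0.32 -0.26  2.17 -0.08  0.78  1.74] err 0.0 maxdq 0.14
[ 0.39 -0.08  0.2 ] 6 [-0.48 -0.29  2.19  0.36  0.9   0.72] err 0.0 maxdq 0.18
[ 0.425 -0.093  0.068] 4 [-0.47  0.06  2.26  0.57  0.53  0.45] err 0.0 maxdq 0.1
[ 0.555  -0.0685  0.062 ] 4 [-0.29  0.31  1.96  0.43  0.5   0.74] err 0.0 maxdq 0.08
[ 0.555  -0.0685  0.0384] 1 [-0.29  0.36  1.97  0.48  0.45  0.69] err 0.0 maxdq 0.05
```

{"op": "play_rows", "data": {
  "increments": [
    [[135,-0.9,0,-0.45,0],[135,-1.8,0,-0.9,0],[135,-2.2,0,-1.1,0],[135,-2.2,0,-1.1,0],[135,-1.8,0,-0.9,0],[135,0,0,0,0]]
  ],
  "newtons": 45
}}

```text
time_s: 22.58
ee_pos: [0.4667, 0.3847, 0.1107]
eef_rot: [-3.141, 1.109, 0.195]
force: [0.3, -0.1, -1.4]
grip_width: 0.05
```

```bash
python3 - <<'E'
from sim import *
show(); P,R,o_=pose();print(desc(R))
rows([.42,.33,.19],step=3)
rows([.39,.15,.2],step=3,p=np.array([.42,.33,.19]))
cv2.imwrite('pics/w11.png',ctrl.camera('wrist')[:,:,::-1])
E
```

```text
t 22.58 p [0.4667 0.3847 0.1107] q [ 0.731  0.337  1.783 -0.383  0.654  2.37 ] F [ 0.3 -0.1 -1.4] w 0.05
 x [ 0.437  0.086 -0.895] y [ 0.193 -0.981 -0.   ] z [-0.879 -0.173 -0.445]
al 63.6 ph 0.195 yz -0.000
4 rows
[np.float64(-2.4), np.float64(1.12), np.float64(0.38), 0.0]
7 rows
[np.float64(-0.54), np.float64(2.44), np.float64(0.76), 0.0]
```

View pics/w11.png

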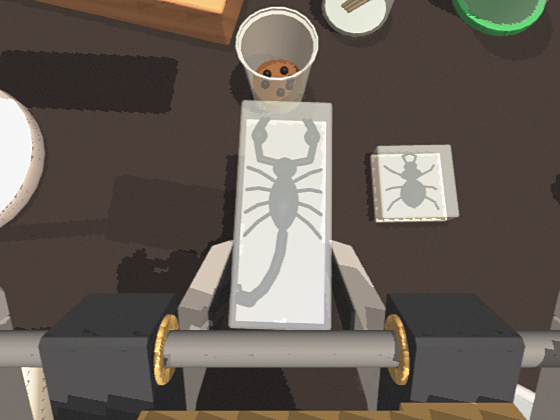

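{"op": "play_rows", "data": {
  "increments": [
    [[135,-2.4,1.1,0.4,0],[135,-2.4,1.1,0.4,0],[135,-2.4,1.1,0.4,0],[135,-2.4,1.1,0.4,0],[135,-0.5,2.4,0.8,0],[135,-0.5,2.4,0.8,0],[135,-0.5,2.4,0.8,0],[135,-0.5,2.4,0.8,0],[135,-0.5,2.4,0.8,0],[135,-0.5,2.4,0.8,0],[135,-0.5,2.4,0.8,0]]
  ]
}}

```text
time_s: 23.55
ee_pos: [0.3852, 0.1509, 0.191]
eef_rot: [3.133, 1.117, 0.187]
force: [0.2, -0.1, -1.4]
grip_width: 0.0497
```

```bash
python3 - <<'E'
from sim import *
show(); P,R,o_=pose();print(desc(R))
rows([.385,-.08,.2],step=2.2)
E
```

```text
t 23.55 p [0.3852 0.1509 0.191 ] q [ 0.324 -0.258  2.192 -0.087  0.759  1.75 ] F [ 0.2 -0.1 -1.4] w 0.0497
 x [ 0.431  0.081 -0.899] y [ 0.193 -0.981  0.004] z [-0.881 -0.175 -0.439]
al 64.0 ph 0.187 yz 0.004
11 rows
[np.float64(-0.25), np.float64(2.06), np.float64(0.33), 0.0]
```

```bash
python3 - <<'E'
from sim import *
P,R,o_=pose();q=o_['qpos']
for t in ([.37,.09,.18],[.37,.02,.18],[.37,-.08,.18]):
    q,e=ik(np.array(t),R,q);print(q.round(2),round(e,4))
rows([.37,.06,.18],step=2.2); rows([.37,-.085,.18],step=2.2,p=np.array([.37,.06,.18]))
E
```

```text
[ 0.12 -0.35  2.28  0.04  0.76  1.47] 0.0
[-0.15 -0.37  2.3   0.21  0.8   1.11] 0.0
[-0.52 -0.31  2.26  0.38  0.88  0.66] 0.0
5 rows
[np.float64(-0.08), np.float64(1.72), np.float64(0.68), 0.0]
7 rows
[np.float64(-0.17), np.float64(2.03), np.float64(0.36), 0.0]
```

{"op": "play_rows", "data": {
  "increments": [
    [[135,-0.1,1.7,0.7,0],[135,-0.1,1.7,0.7,0],[135,-0.1,1.7,0.7,0],[135,-0.1,1.7,0.7,0],[135,-0.1,1.7,0.7,0],[135,-0.2,2.0,0.4,0],[135,-0.2,2.0,0.4,0],[135,-0.2,2.0,0.4,0],[135,-0.2,2.0,0.4,0],[135,-0.2,2.0,0.4,0],[135,-0.2,2.0,0.4,0],[135,-0.2,2.0,0.4,0]]
  ]
}}

```text
time_s: 24.55
ee_pos: [0.3652, -0.0821, 0.1812]
eef_rot: [3.137, 1.116, 0.189]
force: [-0.3, -0.2, -1.8]
grip_width: 0.0496
```

```bash
python3 - <<'E'
from sim import *
from fit import world
show(); P,R,o_=pose();print(desc(R))
rows([.415,-.095,.070],step=2.2)
Cm=cam('wrist');im=ctrl.camera('wrist')[:,:,::-1].copy()
th=np.linspace(0,2*np.pi,60)
for r in (.05,): cv2.polylines(im,[proj('wrist',np.c_[.582+r*np.cos(th),-.063+r*np.sin(th),0*th+.032],Cm).astype(int)],False,(255,255,0))
cv2.imwrite('pics/w12.png',im)
E
```

```text
t 24.55 p [ 0.3652 -0.0821  0.1812] q [-0.534 -0.327  2.264  0.383  0.89   0.647] F [-0.3 -0.2 -1.8] w 0.0496
 x [ 0.431  0.082 -0.898] y [ 0.192 -0.981  0.002] z [-0.882 -0.173 -0.439]
al 64.0 ph 0.189 yz 0.002
6 rows
[np.float64(2.01), np.float64(0.37), np.float64(0.12), 0.0]
```

View pics/w12.png

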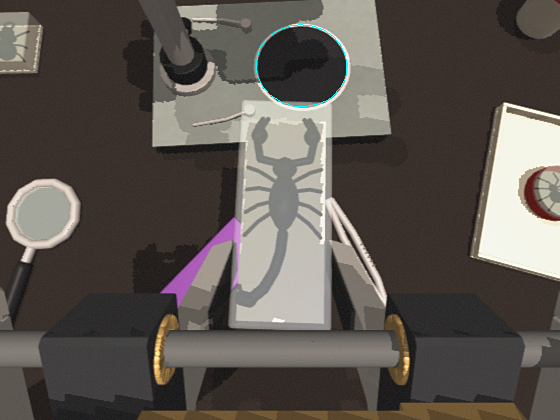

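The held block is level in the jaws, and the fitted stage circle lies on the plate around (302,65). Going in low from the -x side.

{"op": "play_rows", "data": {
  "increments": [
    [[135,2,0.35,0.1,0],[135,2,0.35,0.1,0],[135,2,0.35,0.1,0],[135,2,0.35,0.1,0],[135,2,0.35,0.1,0],[135,2,0.35,0.1,0],[135,0,0,0,0]]
  ]
}}

```text
time_s: 25.18
ee_pos: [0.4153, -0.0923, 0.0682]
eef_rot: [-3.14, 1.12, 0.195]
force: [-0.4, -0.4, -2.4]
grip_width: 0.0498
```

```bash
python3 - <<'E'
from sim import *
show(); P,R,o_=pose();print(desc(R))
h=np.array([R[0,0],R[1,0]])/np.hypot(R[0,0],R[1,0]);c=np.array([.578,-.064])-.032*h
print('target grasp',c)
rows([*c,.076],grasp=True,step=2)
E
```

```text
t 25.18 p [ 0.4153 -0.0923  0.0682] q [-0.481  0.041  2.274  0.562  0.536  0.451] F [-0.4 -0.4 -2.4] w 0.0498
 x [ 0.427  0.084 -0.9  ] y [ 0.192 -0.981 -0.001] z [-0.884 -0.173 -0.435]
al 64.2 ph 0.195 yz -0.001
target grasp [ 0.5466071  -0.07020367]
8 rows
[np.float64(0.87), np.float64(0.04), np.float64(-1.54), 0.0]
```

{"op": "play_rows", "data": {
  "increments": [
    [[135,0.9,0,-1.5,0],[135,0.9,0,-1.5,0],[135,0.9,0,-1.5,0],[135,0.9,0,-1.5,0],[135,0.9,0,-1.5,0],[135,0,0,0,0]]
  ]
}}

```text
time_s: 25.68
ee_pos: [0.5036, -0.0758, 0.0651]
eef_rot: [3.134, 1.115, 0.188]
force: [0.7, 0.6, -2.3]
grip_width: 0.0501
```

```bash
python3 - <<'E'
from sim import *
show(); P,R,o_=pose();print(desc(R))
rows([.5466,-.0702,.074],grasp=True,step=1.5)
cv2.imwrite('pics/s2.png',np.hstack([cv2.resize(ctrl.camera('scene')[60:260,150:350,::-1],(400,400),interpolation=cv2.INTER_CUBIC),cv2.resize(ctrl.camera('top')[100:300,200:400,::-1],(400,400),interpolation=cv2.INTER_CUBIC)]))
cv2.imwrite('pics/w13.png',ctrl.camera('wrist')[:,:,::-1])
E
```

```text
t 25.68 p [ 0.5036 -0.0758  0.0651] q [-0.34   0.213  2.084  0.487  0.494  0.644] F [ 0.7  0.6 -2.3] w 0.0501
 x [ 0.433  0.082 -0.898] y [ 0.193 -0.981  0.003] z [-0.881 -0.175 -0.44 ]
al 63.9 ph 0.188 yz 0.003
4 rows
[np.float64(0.75), np.float64(0.07), np.float64(-1.07), 0.0]
```

View pics/s2.png

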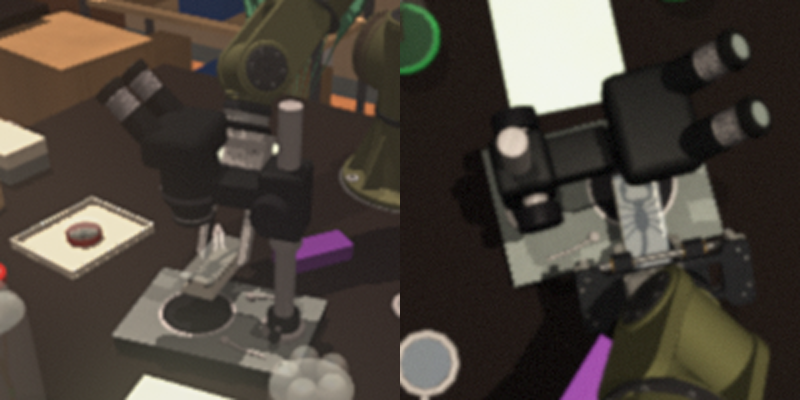

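View pics/w13.png

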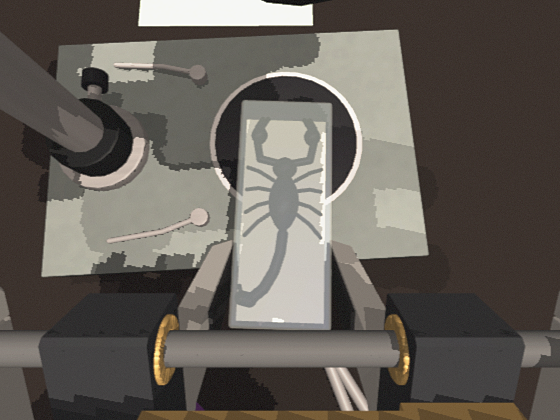

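{"op": "play_rows", "data": {
  "increments": [
    [[135,0.7,0.05,-1.0,0],[135,0.7,0.05,-1.0,0],[135,0.7,0.05,-1.0,0],[135,0.7,0.05,-1.0,0],[135,0,0,0,0]]
  ]
}}

```text
time_s: 26.25
ee_pos: [0.5504, -0.069, 0.0574]
eef_rot: [3.134, 1.115, 0.187]
force: [0.7, 0.4, -2.0]
grip_width: 0.0499
```

```bash
python3 - <<'E'
from sim import *
from fit import world
show(); P,R,o_=pose();print(desc(R),P-.0188*R[:,0])
rows([.5466,-.0702,.0555],grasp=True,step=.5)
Cm=cam('wrist');im=ctrl.camera('wrist')[:,:,::-1].copy()
th=np.linspace(0,2*np.pi,60)
cv2.polylines(im,[proj('wrist',np.c_[.582+.05*np.cos(th),-.063+.05*np.sin(th),0*th+.032],Cm).astype(int)],False,(255,255,0))
g=P-.0188*R[:,0];ph=np.arctan2(R[1,0],R[0,0]);c=g[:2]+.032*np.array([np.cos(ph),np.sin(ph)]);print('centre est',c,'yaw',ph)
for z in (g[2]-.0233,g[2]+.0047): cv2.polylines(im,[proj('wrist',world([*c,ph],np.array([(-.06,-.025,z),(.06,-.025,z),(.06,.025,z),(-.06,.025,z),(-.06,-.025,z)])),Cm).astype(int)],False,(0,255,0))
cv2.imwrite('pics/w14.png',im)
E
```

```text
t 26.25 p [ 0.5504 -0.069   0.0574] q [-0.29   0.312  1.974  0.448  0.486  0.726] F [ 0.7  0.4 -2. ] w 0.0499
 x [ 0.433  0.082 -0.898] y [ 0.193 -0.981  0.003] z [-0.881 -0.174 -0.441]
al 63.9 ph 0.187 yz 0.003 [ 0.54224479 -0.07050385  0.07430137]
4 rows
[np.float64(0.47), np.float64(0.01), np.float64(0.11), 0.0]
centre est [ 0.57368602 -0.06454991] yaw 0.18715111721303598
```

View pics/w14.png

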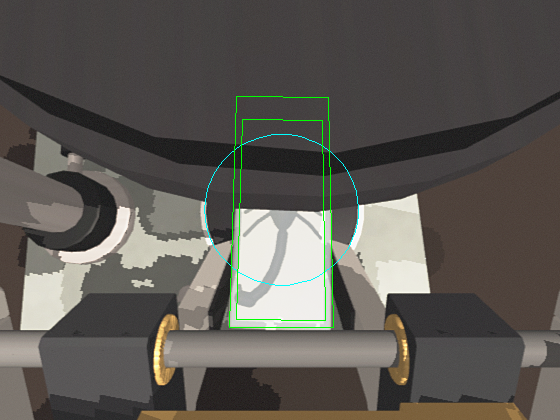

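{"op": "play_rows", "data": {
  "increments": [
    [[135,0.45,0,0.1,0],[135,0.45,0,0.1,0],[135,0.45,0,0.1,0],[135,0.2,0,0.1,0],[135,0,0,0,0]]
  ]
}}

```text
time_s: 26.72
ee_pos: [0.5525, -0.0683, 0.0408]
eef_rot: [3.136, 1.116, 0.189]
force: [-0.3, -0.0, -2.1]
grip_width: 0.0499
```

```bash
python3 - <<'E'
from sim import *
show(); P,R,o_=pose();print(desc(R),P-.0188*R[:,0])
E
```

```text
t 26.72 p [ 0.5525 -0.0683  0.0408] q [-0.287  0.349  1.975  0.479  0.452  0.695] F [-0.3 -0.  -2.1] w 0.0499
 x [ 0.432  0.082 -0.898] y [ 0.193 -0.981  0.003] z [-0.881 -0.174 -0.439]
al 63.9 ph 0.189 yz 0.003 [ 0.54442071 -0.06981759  0.05766507]
```

{"op": "play_rows", "data": {
  "increments": [
    [[135,0.14,0,0.07,0],[135,0.05,0,0.03,0],[135,0,0,0,0]]
  ]
}}

```text
time_s: 26.97
ee_pos: [0.553, -0.0683, 0.0394]
eef_rot: [3.134, 1.115, 0.188]
force: [0.0, 0.2, -2.3]
grip_width: 0.05
```

{"op": "play_rows", "data": {
  "increments": [
    [[135,0.07,0,0.03,0],[135,0,0,0,0]]
  ]
}}

```text
time_s: 27.13
ee_pos: [0.5531, -0.0683, 0.0386]
eef_rot: [3.134, 1.115, 0.188]
force: [-0.2, -0.6, -2.3]
grip_width: 0.0496
```

{"op": "play_rows", "data": {
  "increments": [
    [[135,0.09,0,0.04,0],[135,0,0,0,0]]
  ]
}}

```text
time_s: 27.3
ee_pos: [0.5533, -0.0683, 0.0384]
eef_rot: [3.134, 1.114, 0.187]
force: [-6.4, 0.4, 8.5]
grip_width: 0.0498
```

{"op": "play_rows", "data": {
  "increments": [
    [[135,0.07,0,0.03,0],[135,0,0,0,0]]
  ]
}}

```text
time_s: 27.47
ee_pos: [0.5535, -0.0683, 0.0384]
eef_rot: [3.134, 1.113, 0.187]
force: [-16.6, 0.4, 21.7]
grip_width: 0.0499
```

{"op": "play_rows", "data": {
  "increments": [
    [[135,-0.09,0,-0.04,0],[135,0,0,0,0],[115,0,0,0,0],[95,0,0,0,0],[75,0,0,0,0],[75,0,0,0,0],[75,0,0,0,0],[75,0,0,0,0]]
  ]
}}

```text
time_s: 28.13
ee_pos: [0.5531, -0.0683, 0.0378]
eef_rot: [3.134, 1.115, 0.188]
force: [-1.0, 0.5, 0.2]
grip_width: 0.066
```

```bash
python3 - <<'E'
from sim import *
show(); P,R,o_=pose();print(desc(R))
cv2.imwrite('pics/w15.png',ctrl.camera('wrist')[:,:,::-1])
E
```

```text
t 28.13 p [ 0.5531 -0.0683  0.0378] q [-0.287  0.356  1.975  0.487  0.445  0.686] F [-1.   0.5  0.2] w 0.066
 x [ 0.433  0.082 -0.898] y [ 0.193 -0.981  0.003] z [-0.881 -0.175 -0.44 ]
al 63.9 ph 0.188 yz 0.003
```

View pics/w15.png

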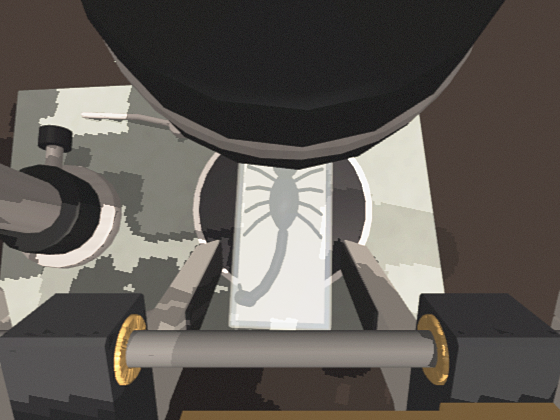

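{"op": "play_rows", "data": {
  "increments": [
    [[75,-0.6,0,0.2,0],[75,-1.2,0,0.6,0],[75,-1.5,0,1.0,0],[75,-1.5,0,1.5,0],[75,-1.5,0,2,0],[75,-1.5,0,2,0],[75,-1.5,0,2,0],[75,-1.5,0,1,0],[75,0,0,0,0]]
  ]
}}

```text
time_s: 28.93
ee_pos: [0.414, -0.0956, 0.0907]
eef_rot: [3.132, 1.114, 0.184]
force: [0.0, -0.3, 0.2]
grip_width: 0.0664
```

```bash
python3 - <<'E'
from sim import *
from fit import world
show(); P,R,o_=pose()
Cm=cam('wrist');im=ctrl.camera('wrist')[:,:,::-1].copy();cv2.imwrite('pics/w16r.png',im)
th=np.linspace(0,2*np.pi,60)
cv2.polylines(im,[proj('wrist',np.c_[.582+.05*np.cos(th),-.063+.05*np.sin(th),0*th+.032],Cm).astype(int)],False,(255,255,0))
for z in (.032,.06): cv2.polylines(im,[proj('wrist',world([.5763,-.0640,.188],np.array([(-.06,-.025,z),(.06,-.025,z),(.06,.025,z),(-.06,.025,z),(-.06,-.025,z)])),Cm).astype(int)],False,(0,255,0))
cv2.imwrite('pics/w16.png',im)
cv2.imwrite('pics/s3.png',np.hstack([cv2.resize(ctrl.camera('scene')[100:260,150:350,::-1],(500,400),interpolation=cv2.INTER_CUBIC),cv2.resize(ctrl.camera('top')[100:300,250:400,::-1],(300,400),interpolation=cv2.INTER_CUBIC)]))
E
```

```text
t 28.93 p [ 0.414  -0.0956  0.0907] q [-0.492 -0.016  2.262  0.518  0.592  0.495] F [ 0.  -0.3  0.2] w 0.0664
 x [ 0.434  0.081 -0.897] y [ 0.192 -0.981  0.004] z [-0.88  -0.174 -0.441]
```

View pics/w16.png

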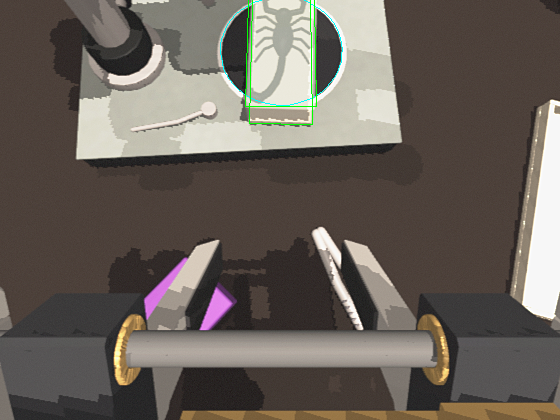

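View pics/s3.png

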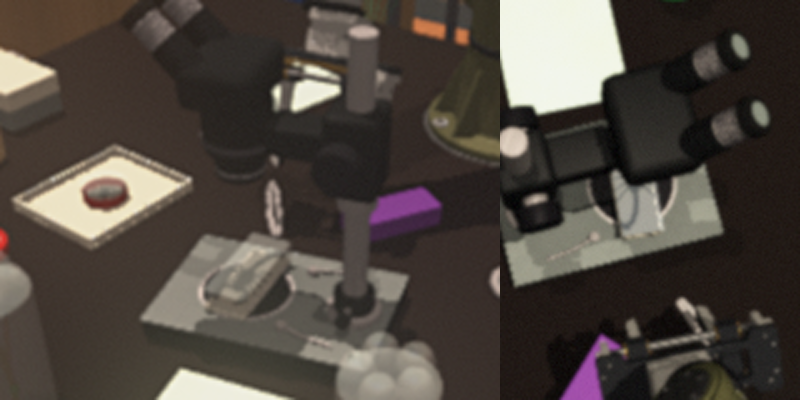

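The block lies flat on the plate, and its outline matches the expected pose, centred about 6 mm to the -x side of the stage centre and roughly 0.07 rad off the side-to-side axis. The dish stands in the tray and the gripper is clear of everything.

```bash
python3 - <<'E'
from station import ctrl
print(ctrl.hand_in()); print(ctrl.get_obs()['time_s'])
E
```

```text
the job is handed in; nothing more can be done
None
the job is handed in; nothing more can be done
```

The job is handed in, at about 29 s on the robot's clock (limit 67 s). The spider dish stands flat in the cream tray and the scorpion block lies on the stage, both let go. The hand-in gave no verdict.

**How it was done:** The moves cannot tilt the tool directly. I got the tilt by pushing against the arm's reach and joint limits: 38° below horizontal for the dish, 64° for the block.

**Last checks:**
- **Dish:** standing flat near the tray centre, clear of the walls.
- **Block:** flat on the plate. From the images its centre is about 6 mm from the stage centre (limit 15 mm) and its length about 0.07 rad off the side-to-side axis (limit 0.25 rad).
- **Set-down force:** wrist force rose briefly to about 27 N as the block was pressed onto the stage. I backed off to near zero before letting go.
- **Microscope head and other objects:** I felt no knock on the head, and the objects in the last views had not visibly moved. I did not measure every loose object.
- **Joint limits:** while gripping the block, joint 6 read up to 2.554 rad against the listed 2.55. No fault was reported, but it was right at the limit.

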